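# Stock the condiment well: tall bottles at the back, then short ones in front

## Robot

A 6-joint arm with a two-finger parallel gripper is mounted at the origin on the work surface. World frame = base frame: x ahead of the robot, y to its left, z up, the work surface at z = 0. Lengths are in m, angles in degrees, forces in N, time in s.
With the tool pointing down it reaches from about 0.35 to 0.875 m from the base axis. Payload 4.2 kg.
Tool frame: the origin (TCP) lies on the centre line of the jaws, within the pads' length; the fingertips stand 11 mm ahead of it and the grasp point (between the pads) lies 8 mm behind it; y points along the fingers, z is the direction in which the jaws open and shut, and the axes are right-handed (so a half turn about y gives the same grasp; the last joint's range is limited). The gripper opens to 87 mm and grips with 3 to 60 N. Pads are 19 mm wide; open, the fingers measure 117 mm over their backs; the gripper's body (75 mm by 190 mm) begins 51 mm behind the grasp point.
Start: joints at [-58.064, 22.042, 0.453, 0, -68.411, -14.817], TCP at [0.184, -0.597, 0.234] pointing down, gripper open.
Joint ranges: [-179.83, 179.83], [-69.29, 118.12], [-61.27, 80.66], [-181.25, 117.63], [-171.15, -9.14], [-177.46, 177.46]. Speed limits (degrees/s): [159.86, 159.86, 180, 180, 180, 180].

## Interface

Orientations are given as a 3x3 rotation matrix whose columns are the frame's x, y, z axes.
In Python, from station import r, optics gives the robot as it stands. The module is installed in compiled form; this text tells all that it offers.
- The arm moves only by the tool step_arm, never from a script. Its argument "moves" is a list that holds one entry, the list of rows, each a list of 7 numbers: the turn, a rotation vector about the tool's x, y, z in rad, then the shift along the tool's x, y, z in cm, then the opening in per cent of the stroke, from 0 (shut) to 100 (fully open). A call has exactly 5 rows; each row is the pose to reach, as a shift and turn from the pose commanded when the call began, along the tool's axes at that moment; what a row does not reach only later rows make up. A row lasts 1/12 s, in which the tool goes at most 41.7 mm and 7.16 degrees, less where a joint would pass 70% of its speed; a pose out of reach is approached as far as the arm can. A call with a gripper value outside its range is refused whole. The fingers move at their own pace and stop on an object; the grip force is fixed at half the most. Time passes only in rows, so rows that repeat a pose let the fingers close, or fill a call up. It gives the time, the measured TCP pose, the force and the opening at its end, in the units of the state.
- r.sense(): the state, without advancing time (a new reading comes with each control period).
- optics.capture(name): name is "scene" or "top" or "wrist"; returns a dict with "image" (384x512x3 uint8, red, green, blue), "fov_y" (degrees; the focal length in pixels is half the picture's height over the tangent of half this angle, whatever the lens; pixels are square), "cx", "cy" (the principal point, pixels), "cam_to_world" (4x4, takes a point from camera to world coordinates). Camera axes: x right, y down, z forward; pixel columns grow to the right and rows downward; lengths in m; the calibration is good to about 2 mm. A picture is of the moment at which its call begins. There is no depth.
- r.finish_job(): hands the job in, once; it reports no verdict.
The state is a dict: "time_s": time; "joints": joint angles; "joint_velocities": joint speeds; "effort": joint torques, N m; "tcp_pos": TCP position; "ee_rot": TCP orientation; "wrist_force": force on the tool from outside, world axes, zero at the start; "moment": the same for the moment, N m; "gripper_width": opening from 0.0 (shut) to 1.0 (fully open).
Only numpy, scipy, OpenCV 4.12 (cv2) and the standard library are available. Lean on these libraries where they do the work, as an engineer would, in place of code of your own. Each camera call takes 0.05 s, during which the arm holds its last target.

## Task

Open the lid of the condiment well fully, until it rests on its stop, and leave it open. Then stock the well with the squeeze bottles from the wooden board: first stand all the tall ones in the back row, behind the low rail, and only then stand all the short ones in the front row, so that you never have to reach across the others. All bottles must end up upright on the well's floor; leave the shaker and the other things on the counter where they are.

Things in the scene. Friction and masses are not known exactly. Their poses are not given: they have to be found in the camera images.
- well: Fixed open-topped steel well on the counter, 250 (x) x 440 (y) x 55 mm high, covered by its hinged lid at first. Origin: centre of its underside. +x points from its front (robot's side) to its back, where the hinge and a 40 mm high housing (to x = 0.17) are; y runs across. Inside 210 x 400 mm, floor 10 mm above the counter, walls 20 mm thick; a low grey rail along y at x = 0 parts the two rows.
- well_back (a point): Middle of the floor of the well's back row (behind the rail, next to the hinge), 10 mm above the counter, 53 mm behind the well's origin. The row is 102 mm deep (x) and 400 mm long (y); the rail is 6 mm thick and stands 15 mm above the floor.
- well_front (a point): Middle of the floor of the well's front row (before the rail, nearer the robot), 10 mm above the counter, 53 mm before the well's origin. The row is 102 mm deep (x) and 400 mm long (y).
- lid (a joint): Angle in rad of the well's hinged steel lid: 0 = shut, 1.75 = fully open, leaning back 10 degrees past upright on its stop. It starts shut or slightly ajar (up to 0.3). Friction in the hinge keeps it at any angle where it is left; lifting it at the bar takes about 4 N, pushing it on near its free edge 3 to 5 N.
- lid_bar (a point): Middle of the lid's round handle bar, 12 mm thick and 140 mm long along the well's y axis, on two posts at its ends. It is fixed on the lid's upper face 215 mm from the hinge axis, its centre 42 mm above the lid's underside (36 mm above its upper face), and swings up and back with the lid.
- lid_hinge (a point): Middle of the lid's hinge axis (along the well's y axis), 122 mm behind the well's origin and 57 mm above the counter. The lid is a flat plate, 440 mm wide and 6 mm thick, whose free edge lies 245 mm from this axis.
- tall0_mid (a point): Tall white squeeze bottle with a grey nozzle cap, 180 mm high, 54 mm in diameter and straight-sided up to 150 mm, about 0.26 kg. Point: its centre, 90 mm above its base; z along the bottle to the nozzle. Starts upright on the wooden board; may be absent.
- tall1_mid (a point): Tall white squeeze bottle with a grey nozzle cap, 180 mm high, 54 mm in diameter and straight-sided up to 150 mm, about 0.26 kg. Point: its centre, 90 mm above its base; z along the bottle to the nozzle. Starts upright on the wooden board; may be absent.
- tall2_mid (a point): Tall white squeeze bottle with a grey nozzle cap, 180 mm high, 54 mm in diameter and straight-sided up to 150 mm, about 0.26 kg. Point: its centre, 90 mm above its base; z along the bottle to the nozzle. Starts upright on the wooden board; may be absent.
- short0_mid (a point): Short white squeeze bottle with a grey nozzle cap, 88 mm high, 54 mm in diameter and straight-sided up to 58 mm, about 0.13 kg. Point: its centre, 44 mm above its base; z along the bottle to the nozzle. Starts upright on the wooden board; may be absent.
- short1_mid (a point): Short white squeeze bottle with a grey nozzle cap, 88 mm high, 54 mm in diameter and straight-sided up to 58 mm, about 0.13 kg. Point: its centre, 44 mm above its base; z along the bottle to the nozzle. Starts upright on the wooden board; may be absent.
- short2_mid (a point): Short white squeeze bottle with a grey nozzle cap, 88 mm high, 54 mm in diameter and straight-sided up to 58 mm, about 0.13 kg. Point: its centre, 44 mm above its base; z along the bottle to the nozzle. Starts upright on the wooden board; may be absent.
- short3_mid (a point): Short white squeeze bottle with a grey nozzle cap, 88 mm high, 54 mm in diameter and straight-sided up to 58 mm, about 0.13 kg. Point: its centre, 44 mm above its base; z along the bottle to the nozzle. Starts upright on the wooden board; may be absent.
- board: Fixed wooden board 400 x 400 x 12 mm on which the bottles start (12 mm above the counter). Origin: centre of its underside.
- shaker_mid (a point): Aluminium shaker with a domed top and small handle, 125 mm high, 60 mm in diameter, standing on the board among the bottles. Not part of the job. Point: 60 mm above its base.
- mug: White mug, 80 mm across, 95 mm high, at the far side of the counter. Not part of the job. Origin: centre of its base.
- jar: Glass jar with a steel lid, 66 mm across, 90 mm high, standing on the far left corner of the board. Not part of the job. Origin: centre of its base.
Mind the look-alikes: they are no part of the job. What is shaped like the part that bears short2_mid but orange is not meant. What is shaped like the part that bears tall0_mid but purple is not meant.

How it is judged (in metres and radians):
On the way, in this order (a step that is already met when the one before it is completed fails the run):
1. the lid is open on its stop (value of joint lid above 1.68 rad), for 0.2 s.
2. all tall bottles stand in the back row, the lid still open (x of tall0_mid in the frame of well between 0.02 and 0.1 m and y of tall0_mid in the frame of well between -0.19 and 0.19 m and z of tall0_mid in the frame of well between 0.092 and 0.108 m and angle between each of tall0_mid, tall1_mid, tall2_mid's own z axis and vertical below 0.12 rad and x of tall1_mid in the frame of well between 0.02 and 0.1 m and y of tall1_mid in the frame of well between -0.19 and 0.19 m and z of tall1_mid in the frame of well between 0.092 and 0.108 m and x of tall2_mid in the frame of well between 0.02 and 0.1 m and y of tall2_mid in the frame of well between -0.19 and 0.19 m and z of tall2_mid in the frame of well between 0.092 and 0.108 m and value of joint lid above 1.68 rad), for 0.2 s.
At the end, for the whole second after the job is handed in: Lid beyond 1.68 rad (stop 1.75); every tall bottle stands in the back row and every short one in the front row (centre 20 to 100 mm off the rail line, within 190 mm of the well middle across), base on the floor to 8 mm, upright to 0.12 rad, at rest (all of step 2 and x of short0_mid in the frame of well between -0.1 and -0.02 m and y of short0_mid in the frame of well between -0.19 and 0.19 m and z of short0_mid in the frame of well between 0.046 and 0.062 m and angle between each of short0_mid, short1_mid, short2_mid, short3_mid's own z axis and vertical below 0.12 rad and x of short1_mid in the frame of well between -0.1 and -0.02 m and y of short1_mid in the frame of well between -0.19 and 0.19 m and z of short1_mid in the frame of well between 0.046 and 0.062 m and x of short2_mid in the frame of well between -0.1 and -0.02 m and y of short2_mid in the frame of well between -0.19 and 0.19 m and z of short2_mid in the frame of well between 0.046 and 0.062 m and x of short3_mid in the frame of well between -0.1 and -0.02 m and y of short3_mid in the frame of well between -0.19 and 0.19 m and z of short3_mid in the frame of well between 0.046 and 0.062 m and linear speed of each of tall0, tall1, tall2, short0, short1, short2, short3 below 0.03 m/s); the robot touches nothing.
It fails at once if a thing that is not part of the job is pushed more than 60 mm from its place (distance of any of shaker_mid, mug, jar from where it was at the start of the episode above 0.06 m).
It fails at once if a short bottle is set down in the well while a tall one still stands at its starting place (distance of any of tall0_mid, tall1_mid, tall2_mid from where it was at the start of the episode below 0.05 m and ((distance of short0_mid from where it was at the start of the episode above 0.05 m and x of short0_mid in the frame of well between -0.105 and 0.105 m and y of short0_mid in the frame of well between -0.2 and 0.2 m and z of short0_mid in the frame of well below 0.064 m and contact force between short0 and the fingers below 0.2 N) or (distance of short1_mid from where it was at the start of the episode above 0.05 m and x of short1_mid in the frame of well between -0.105 and 0.105 m and y of short1_mid in the frame of well between -0.2 and 0.2 m and z of short1_mid in the frame of well below 0.064 m and contact force between short1 and the fingers below 0.2 N) or (distance of short2_mid from where it was at the start of the episode above 0.05 m and x of short2_mid in the frame of well between -0.105 and 0.105 m and y of short2_mid in the frame of well between -0.2 and 0.2 m and z of short2_mid in the frame of well below 0.064 m and contact force between short2 and the fingers below 0.2 N) or (distance of short3_mid from where it was at the start of the episode above 0.05 m and x of short3_mid in the frame of well between -0.105 and 0.105 m and y of short3_mid in the frame of well between -0.2 and 0.2 m and z of short3_mid in the frame of well below 0.064 m and contact force between short3 and the fingers below 0.2 N))).
Of tall0, tall1, tall2 only 2 to 3 are there at a start; the rules pass over those that are not, and their reading is None.
Of short0, short1, short2, short3 only 3 to 4 are there at a start; the rules pass over those that are not, and their reading is None.
At some moment in a run one of short0, short1, short2, short3 may be knocked a few centimetres aside while the robot is not near it.
It also fails if it takes over 210 s, if anything falls off the work surface, if the arm or the gripper's body presses on something with over 40 N, if the wrist force passes 120 N, or if a joint passes its speed limit or range.

## Working session

There is one attempt and no reset: what is moved stays moved. The work goes in short steps, Python scripts to look and compute and a tool call to move; the robot and the scene stay as the last step left them, time stands still between calls to the robot, and variables do not carry over. Pictures are saved under pics/ and viewed, and the job is handed in when it is done.

Besides the shell and the picture viewer there is one more tool, called after "Emit:" by a JSON object that holds its "op" and its "data", one argument or row to a line. step_arm: Moves the arm, as the interface text tells. Its arguments: {"type":"object","properties":{"moves":{"type":"array"}},"required":["moves"]}

```bash
mkdir -p pics; ls; python3 - <<'E'
from station import r, optics
import cv2, numpy as np
s=r.sense(); print(s)
for n in ["scene","top","wrist"]:
    c=optics.capture(n); print(n,c['fov_y'],c['cx'],c['cy']); print(np.round(c['cam_to_world'],4).tolist())
    cv2.imwrite(f'pics/{n}0.png',c['image'][:,:,::-1])
E
```

```text
pics
{'time_s': 0.0, 'joints': array([-5.80628559e+01,  2.20911358e+01,  3.78476143e-01, -3.05938020e-02,
       -6.84113254e+01, -1.48166476e+01]), 'joint_velocities': array([ 0.07139297, -0.0405827 , -0.0080757 ,  0.0115305 ,  0.00903441,
       -0.08965334]), 'effort': array([ 1.06390287e-04, -3.90669858e+01,  1.87406266e+01,  4.21986893e+00,
        1.08411990e-02, -2.07815538e-04]), 'tcp_pos': array([ 0.18383802, -0.59673033,  0.23244258]), 'ee_rot': array([[ 9.55745715e-01, -7.23329216e-04, -2.94193142e-01],
       [ 2.94194022e-01,  2.09899186e-03,  9.55743413e-01],
       [-7.38081244e-05, -9.99997536e-01,  2.21890161e-03]]), 'wrist_force': array([-0.24053168,  1.16283195,  0.62427012]), 'moment': array([0.02198338, 0.02005733, 0.02219513]), 'gripper_width': 1.000146251798298}
scene 48.04777464001306 253.72880579852733 190.60694817719028
[[-0.1153, 0.789, -0.6035, 1.4064], [0.9932, 0.1018, -0.0566, 0.2107], [0.0168, -0.6059, -0.7953, 1.1768], [0.0, 0.0, 0.0, 1.0]]
top 56.015422540434535 253.22872314569503 185.82849917719477
[[0.0216, -0.9875, 0.1565, 0.4545], [-0.9996, -0.0187, 0.0196, 0.1072], [-0.0164, -0.1568, -0.9875, 1.0894], [0.0, 0.0, 0.0, 1.0]]
wrist 68.79825889910254 254.54479484096336 193.5015952547198
[[-0.2938, 0.9281, 0.2289, 0.123], [0.9559, 0.2846, 0.073, -0.616], [0.0026, 0.2402, -0.9707, 0.3822], [0.0, 0.0, 0.0, 1.0]]
```

View pics/scene0.png

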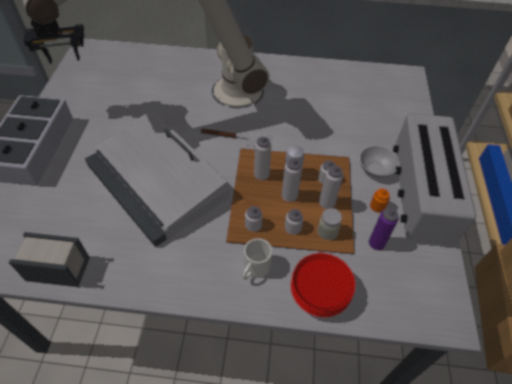

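View pics/top0.png

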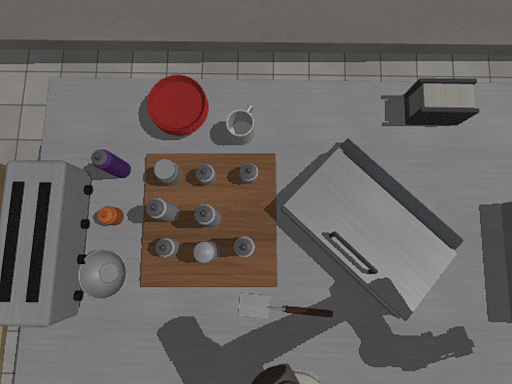

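View pics/wrist0.png

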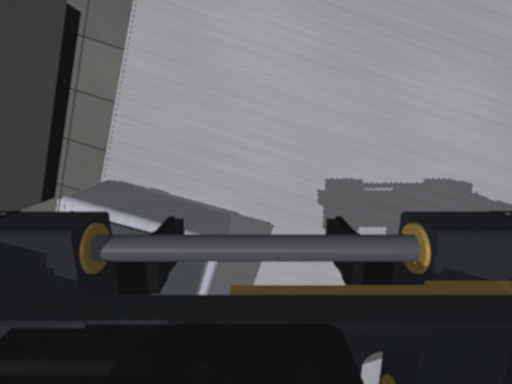

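```bash
python3 - <<'E'
import cv2
a=cv2.imread('pics/scene0.png')[120:260,220:420]; cv2.imwrite('pics/sz0.png',cv2.resize(a,None,fx=4,fy=4,interpolation=cv2.INTER_CUBIC))
a=cv2.imread('pics/top0.png')[145:295,85:285]; cv2.imwrite('pics/tz0.png',cv2.resize(a,None,fx=4,fy=4,interpolation=cv2.INTER_CUBIC))
a=cv2.imread('pics/top0.png')[130:330,265:475]; cv2.imwrite('pics/lz0.png',cv2.resize(a,None,fx=3,fy=3,interpolation=cv2.INTER_CUBIC))
E
```

```text
(no output)
```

View pics/sz0.png

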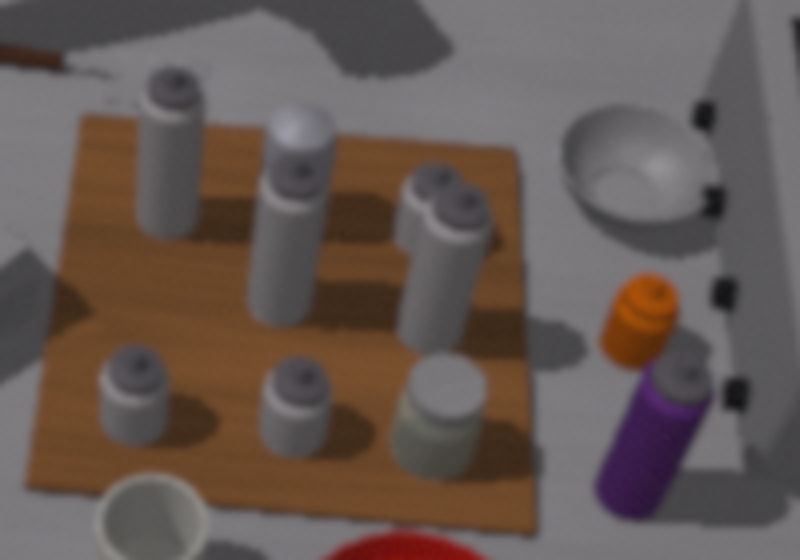

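View pics/tz0.png

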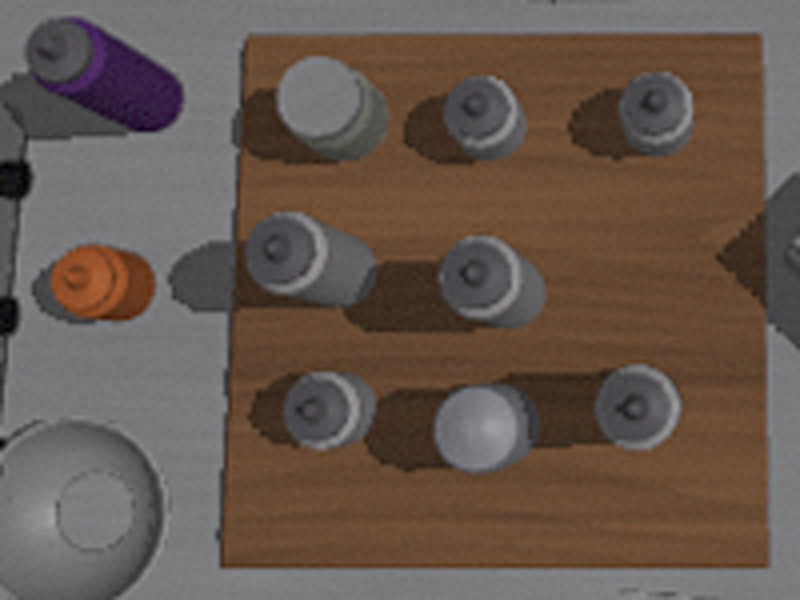

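View pics/lz0.png

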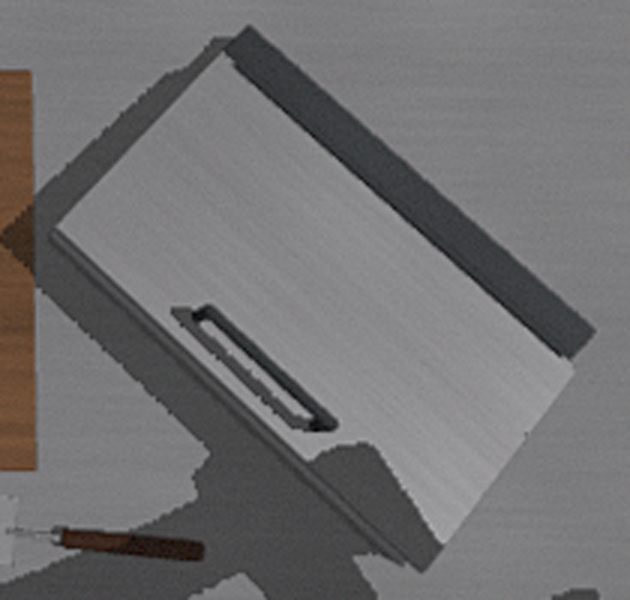

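```bash
cat > h.py <<'E'
import numpy as np, cv2
def ray(c,u,v):
    f=192/np.tan(np.radians(c['fov_y']/2)); M=np.array(c['cam_to_world'])
    d=M[:3,:3]@np.array([(u-c['cx'])/f,(v-c['cy'])/f,1]); return M[:3,3],d/np.linalg.norm(d)
def onz(c,u,v,z):
    o,d=ray(c,u,v); return o+d*(z-o[2])/d[2]
def proj(c,p):
    f=192/np.tan(np.radians(c['fov_y']/2)); M=np.array(c['cam_to_world'])
    q=M[:3,:3].T@(np.array(p)-M[:3,3]); return np.array([c['cx']+f*q[0]/q[2],c['cy']+f*q[1]/q[2]])
def tri(c1,p1,c2,p2):
    o,d=ray(c1,*p1);e,g=ray(c2,*p2)
    A=np.stack([d,-g],1);t=np.linalg.lstsq(A,e-o,rcond=None)[0]
    return (o+d*t[0]+e+g*t[1])/2, np.linalg.norm(o+d*t[0]-e-g*t[1])
E
python3 - <<'E'
from h import *
from station import r, optics
T=optics.capture('top');S=optics.capture('scene')
np.set_printoptions(precision=4,suppress=True)
tz=lambda x,y:(x/4+85-.4,y/4+145-.4)
lz=lambda x,y:(x/3+265-.33,y/3+130-.33)
sz=lambda x,y:(x/4+220-.4,y/4+120-.4)
for n,a,b,z in [('t_a',(278,247),(468,200),.192),('t_b',(473,270),(303,170),.192),('t_c',(632,407),(180,82),.192),
 ('s_a',(476,103),(307,374),.1),('s_b',(655,100),(141,362),.1),('s_c',(312,408),(440,175),.1),('shaker',(478,425),(302,112),.137)]:
    print(n,onz(T,*tz(*a),z),onz(S,*sz(*b),z),*tri(T,tz(*a),S,sz(*b)))
bo=[onz(T,*tz(*p),.012) for p in [(247,35),(762,35),(768,567),(222,567)]];print('board',np.array(bo))
h=[onz(T,*lz(*p),.04) for p in [(250,26),(597,329)]];print('housing',h, np.linalg.norm(h[0]-h[1]))
yx=h[0]-h[1];yx/=np.linalg.norm(yx);xx=np.array([yx[1],-yx[0],0]);print('yaw',np.degrees(np.arctan2(xx[1],xx[0])))
O=(h[0]+h[1])/2-xx*.17;print('well O',O[:2])
for n,p in [('barL',(205,308)),('barR',(328,425)),('eL',(53,230)),('eR',(440,547)),('hL',(228,60)),('hR',(572,362))]:
  for z in (.06,.1,.12):
    q=onz(T,*lz(*p),z)-O;print(n,z,q@xx,q@yx)
print([proj(S,O+xx*a+yx*b+np.array([0,0,.04-.04])) for a,b in [(.17,.22),(.17,-.22)]])
E
```

```text
t_a [0.5399 0.3723 0.192 ] [0.5487 0.3779 0.192 ] [0.5406 0.3775 0.1819] 0.004270751532460319
t_b [0.5279 0.2492 0.192 ] [0.535  0.2533 0.192 ] [0.5284 0.2521 0.1841] 0.003190784557971767
t_c [0.4458 0.1478 0.192 ] [0.4555 0.1515 0.192 ] [0.4456 0.1496 0.1815] 0.002620594564879375
s_a [0.6525 0.2668 0.1   ] [0.6579 0.272  0.1   ] [0.6536 0.2701 0.0932] 0.0045031703455420445
s_b [0.6569 0.1414 0.1   ] [0.6629 0.146  0.1   ] [0.6582 0.1436 0.0929] 0.003906459129663231
s_c [0.4396 0.3692 0.1   ] [0.4443 0.3705 0.1   ] [0.4395 0.371  0.0945] 0.0006026349958021469
shaker [0.4316 0.2503 0.137 ] [0.4232 0.2513 0.137 ] [0.4317 0.2499 0.1457] 0.0019699056917747374
board [[0.7202 0.4601 0.012 ]
 [0.7271 0.0637 0.012 ]
 [0.3322 0.0546 0.012 ]
 [0.3229 0.4512 0.012 ]]
housing [array([ 0.77  , -0.1526,  0.04  ]), array([ 0.4778, -0.4749,  0.04  ])] 0.43508371110883964
yaw -42.19834225329248
well O [ 0.498  -0.1995]
barL 0.06 -0.0733154571823614 0.06763612407116396
barL 0.1 -0.07972407122923905 0.07270235851376312
barL 0.12 -0.08292837825267785 0.07523547573506272
barR 0.06 -0.07592188630254924 -0.08549702454656104
barR 0.1 -0.0822292212009239 -0.07448042883019498
barR 0.12 -0.08538288865011126 -0.06897213097201195
eL 0.06 -0.11719162916145764 0.22132358875777847
eL 0.1 -0.12189532773482603 0.2204179226263383
eL 0.12 -0.12424717702151031 0.21996508956061817
eR 0.06 -0.08862446257196611 -0.2287428042476683
eR 0.1 -0.09443820794649908 -0.21216004504640062
eR 0.12 -0.09734508063376549 -0.2038686654457667
hL 0.06 0.12179027218061438 0.2102119176805726
hL 0.1 0.10780035005791558 0.20973802257886362
hL 0.12 0.1008053889965661 0.20950107502800905
hR 0.06 0.12254966406461916 -0.2117627797126041
hR 0.1 0.10853023392161916 -0.19583982070047298
hR 0.12 0.10152051885011917 -0.1878783411944074
[array([153.2982, 240.4215]), array([ 83.5009, 157.6408])]
```

```bash
python3 - <<'E'
import cv2
a=cv2.imread('pics/scene0.png')[110:260,70:250]; cv2.imwrite('pics/slz0.png',cv2.resize(a,None,fx=4,fy=4,interpolation=cv2.INTER_CUBIC))
E
```

```text
(no output)
```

View pics/slz0.png

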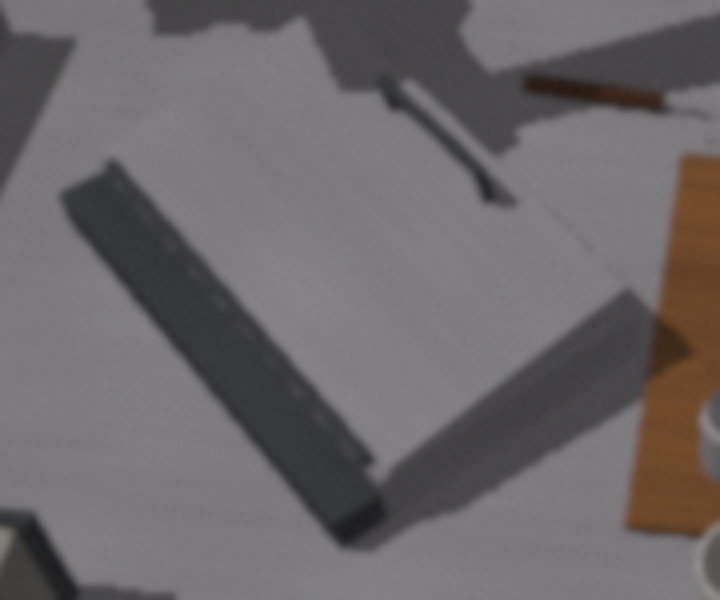

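```bash
python3 - <<'E'
from h import *
from station import r, optics
from scipy.optimize import least_squares
np.set_printoptions(precision=4,suppress=True)
out={}
for n in ['top','scene']:
    c=optics.capture(n);im=c['image'];hsv=cv2.cvtColor(im,cv2.COLOR_RGB2HSV)
    m=((hsv[...,0]>5)&(hsv[...,0]<20)&(hsv[...,1]>110)).astype(np.uint8)
    k,l,st,ce=cv2.connectedComponentsWithStats(m);b=1+np.argmax(st[1:,4]);m=(l==b).astype(np.uint8)
    m=cv2.morphologyEx(m,cv2.MORPH_CLOSE,np.ones((5,5)));
    cs=max(cv2.findContours(m,cv2.RETR_EXTERNAL,cv2.CHAIN_APPROX_NONE)[0],key=cv2.contourArea)
    h=cv2.convexHull(cs);q=cv2.approxPolyDP(h,8,True).reshape(-1,2);print(n,q.tolist())
    # line-fit each edge
    pts=cs.reshape(-1,2).astype(float);out[n]=(c,q,pts)
    for i in range(len(q)):
        a=q[i].astype(float);b=q[(i+1)%len(q)].astype(float);d=(b-a)/np.linalg.norm(b-a);nn=np.array([-d[1],d[0]])
        s=(pts-a)@d;e=(pts-a)@nn;L=np.linalg.norm(b-a);ok=(abs(e)<2.5)&(s>.08*L)&(s<.92*L)
        p=np.polyfit((s[ok]/L-.5)*2,e[ok],2);print('  edge',a,b,ok.sum(),'quad px',p[0])
E
```

```text
top [[274, 154], [276, 286], [141, 286], [147, 154]]
  edge [274. 154.] [276. 286.] 111 quad px 1.0028934698814582
  edge [276. 286.] [141. 286.] 114 quad px 0.0
  edge [141. 286.] [147. 154.] 111 quad px 0.14442293098309214
  edge [147. 154.] [274. 154.] 106 quad px 0.09875413899175141
scene [[241, 150], [347, 158], [353, 251], [228, 241]]
  edge [241. 150.] [347. 158.] 59 quad px -0.14203763397789348
  edge [347. 158.] [353. 251.] 78 quad px 0.1612369408544906
  edge [353. 251.] [228. 241.] 83 quad px 0.3039179020255761
  edge [228. 241.] [241. 150.] 76 quad px 0.25783703673099156
```

```bash
python3 - <<'E'
from h import *
im=cv2.imread('pics/top0.png');g=cv2.GaussianBlur(cv2.cvtColor(im,cv2.COLOR_BGR2GRAY),(5,1),0).astype(float)
xs=[];ys=[]
for x in range(60,505,4):
    d=np.abs(np.diff(g[70:92,x])); xs.append(x); 
    w=d*(d>0.5*d.max()); ys.append(70.5+(w*np.arange(len(d))).sum()/w.sum())
xs=np.array(xs);ys=np.array(ys);print(np.round(ys,1).tolist())
p=np.polyfit(xs-253,ys,2);print(p)
im=cv2.imread('pics/scene0.png');g=cv2.GaussianBlur(cv2.cvtColor(im,cv2.COLOR_BGR2GRAY),(5,1),0).astype(float)
print(g[290:345:1,200].astype(int).tolist());print(g[285:345,100].astype(int).tolist());print(g[300:370,400].astype(int).tolist())
E
```

```text
[71.2, 71.3, 71.4, 71.5, 71.4, 71.6, 71.5, 71.7, 71.7, 72.8, 71.7, 72.0, 72.0, 71.9, 71.9, 71.9, 71.9, 71.5, 72.2, 71.5, 72.2, 72.3, 72.3, 72.4, 77.3, 75.4, 75.5, 74.6, 74.0, 73.8, 74.3, 74.2, 75.2, 76.0, 76.5, 79.3, 72.9, 72.9, 72.9, 73.3, 73.3, 73.3, 73.4, 73.3, 73.5, 73.4, 73.5, 73.6, 73.7, 73.6, 74.0, 73.6, 74.9, 75.3, 73.9, 73.9, 73.9, 73.9, 73.5, 73.5, 74.2, 73.5, 74.3, 74.3, 74.4, 74.4, 74.5, 74.6, 74.6, 74.7, 74.6, 77.2, 75.0, 75.0, 75.3, 75.0, 74.9, 74.9, 74.9, 74.9, 75.4, 75.2, 75.2, 75.3, 75.4, 75.4, 75.5, 84.2, 81.6, 80.4, 77.3, 80.9, 82.9, 82.8, 81.7, 79.4, 78.8, 79.7, 81.0, 80.3, 81.8, 83.5, 83.5, 81.0, 80.2, 76.4, 76.4, 77.6, 76.6, 76.7, 76.7, 77.1]
[2.67745531e-05 1.70763328e-02 7.41957808e+01]
[123, 123, 123, 122, 122, 122, 122, 122, 123, 123, 122, 122, 123, 122, 123, 123, 122, 122, 121, 120, 120, 121, 121, 122, 121, 119, 112, 96, 80, 71, 69, 72, 74, 76, 75, 76, 75, 75, 76, 75, 75, 75, 75, 71, 63, 60, 64, 69, 70, 70, 71, 70, 70, 70, 71]
[88, 75, 79, 97, 112, 120, 122, 122, 122, 121, 120, 121, 120, 121, 120, 120, 121, 122, 118, 112, 97, 79, 72, 80, 98, 114, 120, 121, 120, 119, 118, 118, 115, 113, 111, 108, 103, 93, 93, 103, 110, 114, 116, 118, 121, 122, 124, 125, 126, 126, 126, 127, 126, 127, 126, 126, 126, 125, 115, 94]
[118, 118, 117, 117, 117, 117, 118, 119, 117, 118, 118, 118, 118, 117, 117, 118, 117, 117, 117, 117, 117, 117, 118, 118, 117, 117, 118, 117, 117, 117, 117, 117, 117, 116, 116, 116, 115, 115, 115, 113, 105, 89, 75, 67, 67, 67, 67, 68, 68, 69, 68, 68, 68, 68, 68, 69, 69, 68, 62, 55, 53, 52, 46, 38, 31, 28, 28, 26, 25, 27]
```

```bash
cat >> h.py <<'E'
O=np.array([.498,-.1995]);YAW=np.radians(-42.2)
ex=np.array([np.cos(YAW),np.sin(YAW)]);ey=np.array([-ex[1],ex[0]])
def W(x,y,z): q=O+x*ex+y*ey; return np.array([q[0],q[1],z])
def Rdown(ang): # tool z at world angle ang deg, y down
    a=np.radians(ang);z=np.array([np.cos(a),np.sin(a),0]);y=np.array([0,0,-1.]);x=np.cross(y,z);return np.stack([x,y,z],1)
def plan(p,ang=None,R=None):
    from station import r
    from scipy.spatial.transform import Rotation as Ro
    s=r.sense();R0=s['ee_rot'];p0=s['tcp_pos']
    sh=R0.T@(np.array(p)-p0)*100
    if R is None: R=Rdown(ang) if ang is not None else R0
    rv=Ro.from_matrix(R0.T@R).as_rotvec()
    print('turn',np.round(rv,3),'shift cm',np.round(sh,2),'| t',round(s['time_s'],2),'tcp',np.round(p0,4),'F',np.round(s['wrist_force'],1),'w',round(s['gripper_width'],3),'zang',round(np.degrees(np.arctan2(R0[1,2],R0[0,2])),1),'tilt',round(np.degrees(np.arccos(-R0[2,1])),2))
E
python3 - <<'E'
from h import *
from station import optics
T=optics.capture('top');S=optics.capture('scene')
lz=lambda x,y:(x/3+265-.33,y/3+130-.33)
sz=lambda x,y:(x/4+70-.4,y/4+110-.4)
for a,b in [((205,308),(493,188)),((328,425),(388,85)),((53,230),(630,290))]:
    p,e=tri(T,lz(*a),S,sz(*b)); q=p[:2]-O;print(p,e,q@ex,q@ey)
th=.14;bar=W(.122-.215*np.cos(th)+.042*np.sin(th),0,.057+.215*np.sin(th)+.042*np.cos(th));print(bar)
plan(bar+[0,0,.11],137.8)
E
```

```text
[ 0.48681137 -0.0842543   0.11559806] 0.009320125378349219 -0.08570149870908672 0.07785890566843541
[ 0.38845849 -0.19140345  0.12214642] 0.0023404402389362493 -0.08658747689024669 -0.06758332812192393
[0.55697805 0.04448769 0.08802587] 0.0007814269740813958 -0.12020033974898503 0.2203639721154002
[ 0.43500522 -0.14237982  0.12859084]
turn [-0.    -0.536  0.   ] shift cm [37.38 -0.51 36.08] | t 0.45 tcp [ 0.184  -0.5972  0.2334] F [ 0.9  1.2 -0.3] w 1.0 zang 107.1 tilt 0.01
```

Emit:
{"op": "step_arm", "data": {
  "moves": [
    [[0,-0.11,0,3,-0.5,3,100],[0,-0.22,0,6,-0.5,6,100],[0,-0.33,0,9,-0.5,9,100],[0,-0.44,0,12,-0.5,12,100],[0,-0.536,0,14,-0.5,14,100]]
  ]
}}

```text
time_s: 0.87
tcp_pos: [0.2772, -0.4199, 0.2388]
ee_rot: [[0.667, 0.001, -0.745], [0.745, 0.0, 0.667], [0.0, -1.0, -0.0]]
wrist_force: [0.4, 0.2, -0.2]
gripper_width: 1.0
```

```bash
python3 -c "
from h import *
plan([.436,-.142,.236],137.8)"
```

```text
turn [0.    0.006 0.   ] shift cm [31.3   0.29  6.71] | t 0.87 tcp [ 0.2772 -0.4199  0.2388] F [ 0.4  0.2 -0.2] w 1.0 zang 138.2 tilt 0.03
```

Emit:
{"op": "step_arm", "data": {
  "moves": [
    [[0,0,0,4,0,1,100],[0,0,0,8,0,2,100],[0,0,0,12,0,3,100],[0,0,0,16,0,4,100],[0,0.006,0,20,0,4.5,100]]
  ]
}}

```text
time_s: 1.28
tcp_pos: [0.3775, -0.2417, 0.2391]
ee_rot: [[0.676, 0.001, -0.737], [0.737, -0.0, 0.676], [0.001, -1.0, -0.001]]
wrist_force: [0.1, -0.5, 0.7]
gripper_width: 0.995
```

Emit:
{"op": "step_arm", "data": {
  "moves": [
    [[0,0,0,4,0,1,100],[0,0,0,8,0,2,100],[0,0,0,11,0,2,100],[0,0,0,11,0,2,100],[0,0,0,11,0,2,100]]
  ]
}}

```text
time_s: 1.7
tcp_pos: [0.4378, -0.148, 0.2386]
ee_rot: [[0.674, 0.0, -0.739], [0.739, 0.0, 0.674], [0.0, -1.0, -0.0]]
wrist_force: [-0.3, -0.2, 1.6]
gripper_width: 1.002
```

```bash
cat > snap.py <<'E'
import sys;from h import *;from station import optics
n,tag=sys.argv[1],sys.argv[2];c=optics.capture(n);im=c['image'][:,:,::-1]
if len(sys.argv)>3:
    x,y,w,h=map(int,sys.argv[3:7]);im=cv2.resize(im[y:y+h,x:x+w],None,fx=4,fy=4,interpolation=cv2.INTER_CUBIC) if w<=200 else cv2.resize(im[y:y+h,x:x+w],None,fx=2,fy=2,interpolation=cv2.INTER_CUBIC)
cv2.imwrite(f'pics/{tag}.png',im)
E
python3 -c "
from h import *
plan([.436,-.142,.236],137.8)"; python3 snap.py top t1 270 130 200 150; python3 snap.py scene s1 70 60 200 150
```

```text
turn [ 0.    -0.002  0.   ] shift cm [0.32 0.26 0.54] | t 1.7 tcp [ 0.4378 -0.148   0.2386] F [-0.3 -0.2  1.6] w 1.002 zang 137.7 tilt 0.0
```

View pics/t1.png

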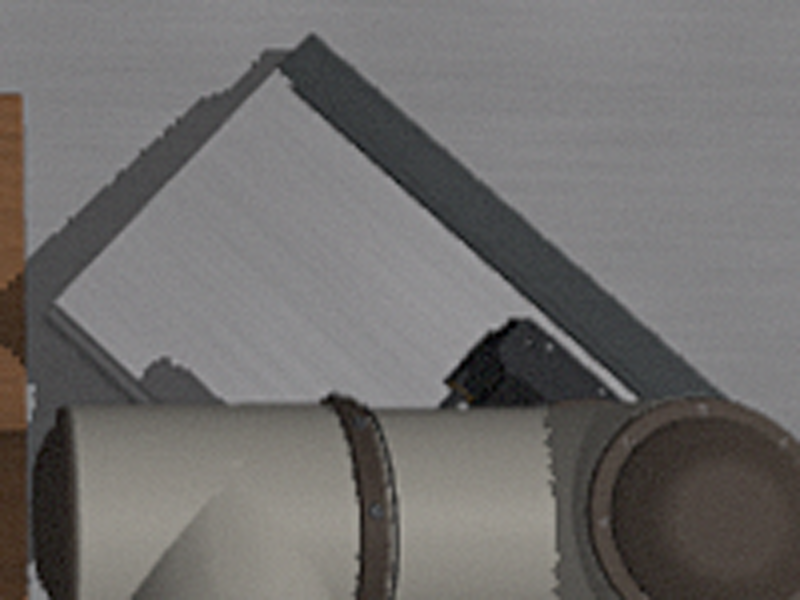

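View pics/s1.png

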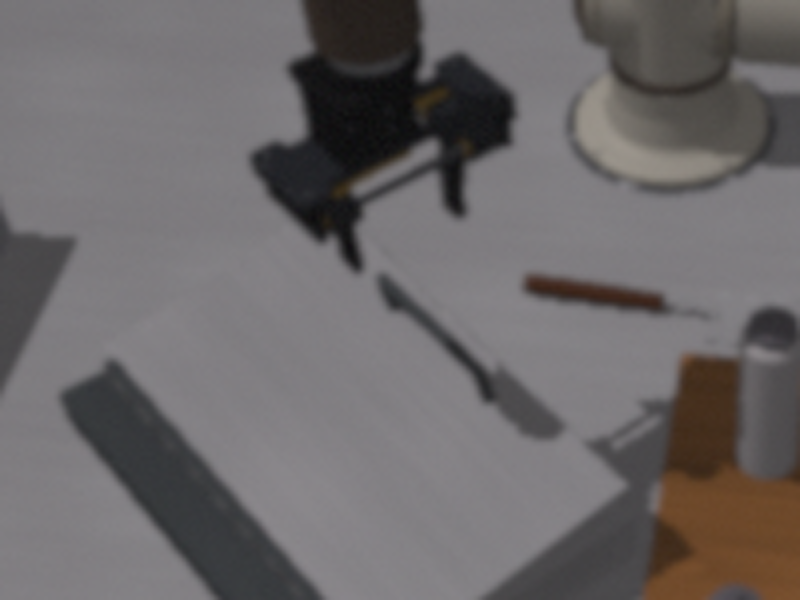

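```bash
python3 -c "
from h import *
from station import optics
S=optics.capture('scene')
u=lambda p:(np.array(p)-[70,60]+.4)*4
t=np.array([.4378,-.148,.2276]);z=np.array([-.739,.674,0])
for k in (-.05,0,.05): print(u(proj(S,t+z*k)))
for y in (-.07,.07):print(u(proj(S,W(-.085,y,.128))),u(proj(S,W(-.087,y,.12))))
plan([.436,-.142,.16],137.8)
"
```

```text
[352.85810017 266.92306676]
[406.42014597 238.18686984]
[458.39947835 210.29980337]
[382.48860274 279.07173771] [385.80490937 284.7064126 ]
[479.45389231 371.82349355] [482.42520774 377.23706389]
turn [-0.    -0.006 -0.   ] shift cm [0.54 7.85 0.56] | t 1.85 tcp [ 0.4365 -0.1498  0.2385] F [ 0.1 -0.1  0.4] w 1.002 zang 137.4 tilt 0.02
```

Emit:
{"op": "step_arm", "data": {
  "moves": [
    [[0,0,0,0.3,2,0.4,100],[0,0,0,0.5,4,0.5,100],[0,0,0,0.5,6,0.5,100],[0,0,0,0.5,7.8,0.5,100],[0,0,0,0.5,7.8,0.5,100]]
  ]
}}

```text
time_s: 2.27
tcp_pos: [0.4335, -0.143, 0.1574]
ee_rot: [[0.678, -0.008, -0.735], [0.735, 0.001, 0.678], [-0.004, -1.0, 0.006]]
wrist_force: [-0.3, -0.2, -0.7]
gripper_width: 1.0
```

```bash
python3 snap.py scene s2 70 60 200 150; python3 snap.py wrist w2;python3 -c "
from h import *
plan(W(-.087,0,.112),137.8)"
```

```text
turn [-0.    -0.007 -0.001] shift cm [-0.03  4.88  0.35] | t 2.37 tcp [ 0.4364 -0.1431  0.1608] F [0.4 0.8 0.1] w 1.001 zang 137.4 tilt 0.06
```

View pics/s2.png

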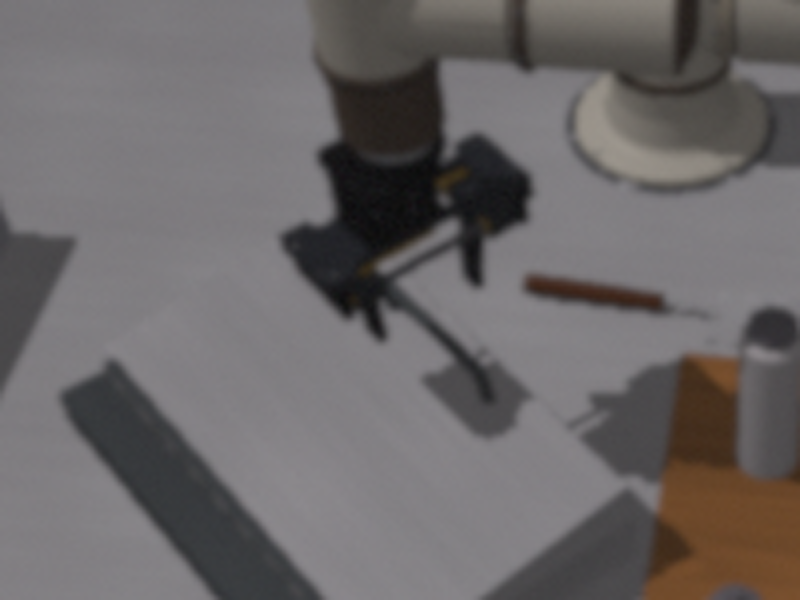

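View pics/w2.png

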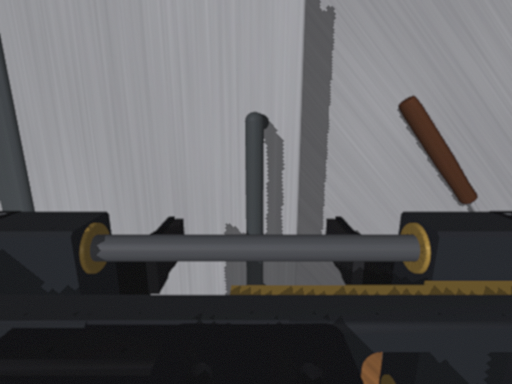

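Emit:
{"op": "step_arm", "data": {
  "moves": [
    [[0,-0.007,0,0,1.5,0,100],[0,-0.007,0,0,3,0,100],[0,-0.007,0,0,4.5,0,100],[0,-0.007,0,0,4.7,0,100],[0,-0.007,0,0,4.7,0,100]]
  ]
}}

```text
time_s: 2.78
tcp_pos: [0.4371, -0.1426, 0.1142]
ee_rot: [[0.671, 0.0, -0.742], [0.742, -0.0, 0.671], [0.0, -1.0, -0.001]]
wrist_force: [0.4, -0.4, 0.4]
gripper_width: 0.997
```

Emit:
{"op": "step_arm", "data": {
  "moves": [
    [[0,0,0,0,0,0,50],[0,0,0,0,0,0,0],[0,0,0,0,0,0,0],[0,0,0,0,0,0,0],[0,0,0,0,0,0,0]]
  ]
}}

```text
time_s: 3.2
tcp_pos: [0.437, -0.1422, 0.114]
ee_rot: [[0.671, 0.001, -0.742], [0.742, 0.0, 0.671], [0.001, -1.0, -0.001]]
wrist_force: [-0.6, -0.3, 0.8]
gripper_width: 0.705
```

Emit:
{"op": "step_arm", "data": {
  "moves": [
    [[0,0,0,0,0,0,0],[0,0,0,0,0,0,0],[0,0,0,0,0,0,0],[0,0,0,0,0,0,0],[0,0,0,0,0,0,0]]
  ]
}}

```text
time_s: 3.62
tcp_pos: [0.4368, -0.1421, 0.1135]
ee_rot: [[0.671, -0.0, -0.742], [0.742, -0.0, 0.671], [-0.0, -1.0, 0.0]]
wrist_force: [-0.1, -0.9, -0.2]
gripper_width: 0.327
```

```bash
python3 snap.py scene s3 70 60 200 150; python3 -c "
from h import *
plan(W(-.087,0,.112),137.8)"
```

```text
turn [-0.     0.002 -0.   ] shift cm [-0.13  0.15  0.31] | t 3.67 tcp [ 0.4368 -0.1422  0.1135] F [-0.3  0.  -0.2] w 0.284 zang 137.9 tilt 0.01
```

View pics/s3.png

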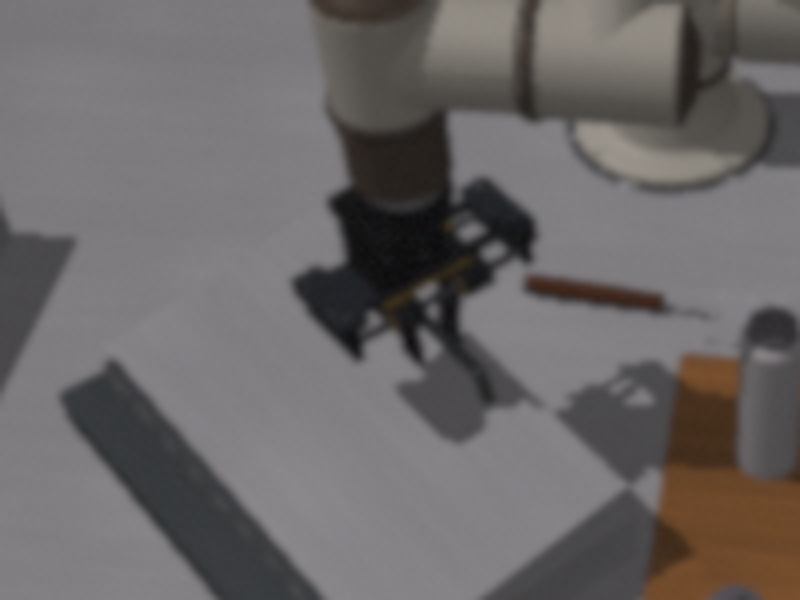

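Emit:
{"op": "step_arm", "data": {
  "moves": [
    [[0,0,0,0,0,0,0],[0,0,0,0,0,0,0],[0,0,0,0,0,0,0],[0,0,0,0,0,0,0],[0,0,0,0,0,0,0]]
  ]
}}

```text
time_s: 4.08
tcp_pos: [0.4364, -0.1419, 0.1134]
ee_rot: [[0.671, -0.001, -0.742], [0.742, 0.001, 0.671], [-0.0, -1.0, 0.001]]
wrist_force: [-1.7, 3.5, 0.4]
gripper_width: 0.114
```

```bash
cat > lid.py <<'E'
from h import *
from station import r
import sys
s=r.sense();p=s['tcp_pos'];q=p[:2]-O;x=q@ex;z=p[2]+.008
# lid angle from bar position
a0=np.arctan2(.042,.215);a=np.pi-np.arctan2(z-.057,x-.122)-a0
rad=np.hypot(z-.057,x-.122)
print('x',x,'y',q@ey,'z',z,'angle',a,'rad',rad,'(nominal .2191)','F',np.round(s['wrist_force'],1),'w',s['gripper_width'])
E
python3 lid.py
```

```text
x -0.08436631644087908 y 0.0012769411447273364 z 0.12138370334390083 angle 0.10949854787778743 rad 0.21617658943015192 (nominal .2191) F [-1.7  3.5  0.4] w 0.11403894738706999
```

```bash
python3 -c "
import numpy as np
R=.2162;f=lambda p:np.array([-(.057+R*np.sin(p)),-(.122-R*np.cos(p))])*100
p0=.302
for k in range(9):
    print(k,[np.round(f(p0+.2*k+.04*j)-f(p0+.2*k),2).tolist() for j in range(1,6)])
"
```

```text
0 [[-0.82, -0.27], [-1.63, -0.58], [-2.42, -0.92], [-3.21, -1.29], [-3.97, -1.69]]
1 [[-0.75, -0.43], [-1.48, -0.89], [-2.19, -1.38], [-2.89, -1.9], [-3.56, -2.44]]
2 [[-0.65, -0.57], [-1.27, -1.17], [-1.88, -1.79], [-2.45, -2.44], [-3.0, -3.1]]
3 [[-0.52, -0.69], [-1.02, -1.4], [-1.48, -2.13], [-1.92, -2.87], [-2.33, -3.64]]
4 [[-0.38, -0.78], [-0.72, -1.57], [-1.03, -2.38], [-1.31, -3.2], [-1.56, -4.03]]
5 [[-0.21, -0.84], [-0.39, -1.68], [-0.54, -2.54], [-0.65, -3.39], [-0.73, -4.26]]
6 [[-0.04, -0.86], [-0.05, -1.73], [-0.02, -2.59], [0.04, -3.46], [0.13, -4.31]]
7 [[0.13, -0.85], [0.29, -1.7], [0.49, -2.55], [0.72, -3.38], [0.99, -4.2]]
8 [[0.3, -0.81], [0.63, -1.61], [0.99, -2.4], [1.38, -3.17], [1.8, -3.92]]
```

Emit:
{"op": "step_arm", "data": {
  "moves": [
    [[0,0,0,0,-0.82,-0.27,0],[0,0,0,0,-1.63,-0.58,0],[0,0,0,0,-2.42,-0.92,0],[0,0,0,0,-3.21,-1.29,0],[0,0,0,0,-3.97,-1.69,0]]
  ]
}}

```text
time_s: 4.5
tcp_pos: [0.4507, -0.155, 0.1541]
ee_rot: [[0.67, 0.003, -0.742], [0.742, -0.002, 0.67], [0.0, -1.0, -0.003]]
wrist_force: [7.6, -9.5, -13.1]
gripper_width: 0.111
```

```bash
python3 lid.py
```

```text
x -0.06491450984878797 y 0.0012440591773676848 z 0.16207553291333923 angle 0.3192104966573641 rad 0.21442458256700628 (nominal .2191) F [  7.6  -9.5 -13.1] w 0.110744197946512
```

Emit:
{"op": "step_arm", "data": {
  "moves": [
    [[0,0,0,0,-0.65,-0.58,0],[0,0,0,0,-1.36,-1.08,0],[0,0,0,0,-2.04,-1.62,0],[0,0,0,0,-2.74,-2.14,0],[0,0,0,0,-3.4,-2.68,0]]
  ]
}}

```text
time_s: 4.92
tcp_pos: [0.4696, -0.1723, 0.1873]
ee_rot: [[0.671, 0.0, -0.742], [0.742, -0.001, 0.671], [-0.0, -1.0, -0.001]]
wrist_force: [5.2, -6.9, -13.9]
gripper_width: 0.108
```

```bash
python3 lid.py
```

```text
x -0.039257752329218416 y 0.001071654857741398 z 0.19533884429149184 angle 0.5161283284921261 rad 0.21246575847928337 (nominal .2191) F [  5.2  -6.9 -13.9] w 0.10841375396142694
```

```bash
python3 -c "
import numpy as np
R=.2191;f=lambda p:np.array([-(.057+R*np.sin(p)),-(.122-R*np.cos(p))])*100
p0=.743
for k in range(7):
    print(k,[np.round(f(p0+.2*k+.04*j)-f(p0+.2*k),2).tolist() for j in range(1,6)])
"
```

```text
0 [[-0.63, -0.61], [-1.24, -1.24], [-1.83, -1.89], [-2.38, -2.57], [-2.91, -3.27]]
1 [[-0.5, -0.72], [-0.97, -1.46], [-1.41, -2.22], [-1.82, -2.99], [-2.2, -3.78]]
2 [[-0.35, -0.8], [-0.66, -1.62], [-0.94, -2.45], [-1.19, -3.29], [-1.41, -4.14]]
3 [[-0.18, -0.86], [-0.33, -1.72], [-0.44, -2.59], [-0.52, -3.46], [-0.56, -4.34]]
4 [[-0.01, -0.88], [0.02, -1.75], [0.08, -2.63], [0.18, -3.5], [0.32, -4.36]]
5 [[0.17, -0.86], [0.37, -1.71], [0.6, -2.56], [0.87, -3.39], [1.18, -4.21]]
6 [[0.33, -0.81], [0.7, -1.61], [1.1, -2.39], [1.53, -3.15], [1.99, -3.9]]
```

Emit:
{"op": "step_arm", "data": {
  "moves": [
    [[0,0,0,0,-0.48,-0.71,0],[0,0,0,0,-1.04,-1.44,0],[0,0,0,0,-1.63,-2.09,0],[0,0,0,0,-2.18,-2.77,0],[0,0,0,0,-2.71,-3.47,0]]
  ]
}}

```text
time_s: 5.33
tcp_pos: [0.493, -0.1941, 0.2154]
ee_rot: [[0.671, -0.005, -0.742], [0.742, 0.002, 0.671], [-0.002, -1.0, 0.005]]
wrist_force: [-3.6, 3.1, -0.7]
gripper_width: 0.109
```

Emit:
{"op": "step_arm", "data": {
  "moves": [
    [[0,0,0,0,-0.4,-0.72,0],[0,0,0,0,-0.87,-1.46,0],[0,0,0,0,-1.31,-2.22,0],[0,0,0,0,-1.72,-2.99,0],[0,0,0,0,-2.1,-3.78,0]]
  ]
}}

```text
time_s: 5.75
tcp_pos: [0.5211, -0.22, 0.2376]
ee_rot: [[0.67, -0.004, -0.742], [0.742, 0.001, 0.67], [-0.002, -1.0, 0.004]]
wrist_force: [-3.8, 2.8, 1.5]
gripper_width: 0.105
```

```bash
sed -i 's/\.057/.047/g; s/+\.0\b//' lid.py; python3 lid.py
```

```text
x 0.03084087412415422 y 0.00033230795322909505 z 0.24559604390973006 angle 0.9475492099748379 rad 0.2185185916279064 (nominal .2191) F [-3.8  2.8  1.5] w 0.10506675068074306
```

Smooth now. Continue the arc.

Emit:
{"op": "step_arm", "data": {
  "moves": [
    [[0,0,0,0,-0.35,-0.8,0],[0,0,0,0,-0.66,-1.62,0],[0,0,0,0,-0.94,-2.45,0],[0,0,0,0,-1.19,-3.29,0],[0,0,0,0,-1.41,-4.14,0]]
  ]
}}

```text
time_s: 6.17
tcp_pos: [0.552, -0.2483, 0.2519]
ee_rot: [[0.67, -0.004, -0.742], [0.742, -0.0, 0.67], [-0.003, -1.0, 0.003]]
wrist_force: [-5.7, 2.1, 3.6]
gripper_width: 0.105
```

Emit:
{"op": "step_arm", "data": {
  "moves": [
    [[0,0,0,0,-0.18,-0.86,0],[0,0,0,0,-0.33,-1.72,0],[0,0,0,0,-0.44,-2.59,0],[0,0,0,0,-0.52,-3.46,0],[0,0,0,0,-0.56,-4.34,0]]
  ]
}}

```text
time_s: 6.58
tcp_pos: [0.5842, -0.2779, 0.2576]
ee_rot: [[0.671, -0.004, -0.742], [0.742, -0.001, 0.671], [-0.003, -1.0, 0.002]]
wrist_force: [-5.3, 0.8, 2.8]
gripper_width: 0.107
```

```bash
python3 lid.py;python3 snap.py scene s4 
```

```text
x 0.11655714031257253 y -0.0001596597101954392 z 0.2656239639501388 angle 1.3529861659934908 rad 0.21869170614097058 (nominal .2191) F [-5.3  0.8  2.8] w 0.10705111834952881
```

View pics/s4.png

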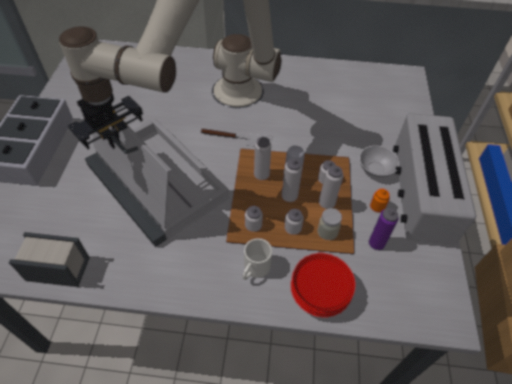

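Emit:
{"op": "step_arm", "data": {
  "moves": [
    [[0,0,0,0,-0.01,-0.88,0],[0,0,0,0,0.02,-1.75,0],[0,0,0,0,0.08,-2.63,0],[0,0,0,0,0.18,-3.5,0],[0,0,0,0,0.32,-4.36,0]]
  ]
}}

```text
time_s: 7.05
tcp_pos: [0.6167, -0.3076, 0.2542]
ee_rot: [[0.671, -0.003, -0.742], [0.742, -0.002, 0.671], [-0.003, -1.0, 0.001]]
wrist_force: [-5.0, -1.2, 2.9]
gripper_width: 0.106
```

Emit:
{"op": "step_arm", "data": {
  "moves": [
    [[0,0,0,0,0.17,-0.8,0],[0,0,0,0,0.37,-1.6,0],[0,0,0,0,0.6,-2.4,0],[0,0,0,0,0.8,-3.1,0],[0,0,0,0,1.1,-3.8,0]]
  ]
}}

```text
time_s: 7.47
tcp_pos: [0.6451, -0.3335, 0.2435]
ee_rot: [[0.671, -0.002, -0.741], [0.741, -0.003, 0.671], [-0.003, -1.0, -0.0]]
wrist_force: [-3.7, -2.5, 4.5]
gripper_width: 0.11
```

```bash
python3 lid.py
```

```text
x 0.19900092195304425 y -0.0004442447380232727 z 0.2515471735622965 angle 1.7379146204113969 rad 0.21856049092629498 (nominal .2191) F [-3.7 -2.5  4.5] w 0.10956412503289423
```

Near the stop; press a bit further to feel it.

Emit:
{"op": "step_arm", "data": {
  "moves": [
    [[0,0,0,0,0.15,-0.4,0],[0,0,0,0,0.25,-0.7,0],[0,0,0,0,0.25,-0.7,0],[0,0,0,0,0.25,-0.7,0],[0,0,0,0,0.25,-0.7,0]]
  ]
}}

```text
time_s: 7.88
tcp_pos: [0.6474, -0.3357, 0.2425]
ee_rot: [[0.67, -0.008, -0.742], [0.742, 0.001, 0.67], [-0.005, -1.0, 0.007]]
wrist_force: [-12.7, 5.7, 10.7]
gripper_width: 0.104
```

```bash
python3 lid.py
```

```text
x 0.20212644712215994 y -0.0005197202524331623 z 0.2505186101508068 angle 1.7529455636824771 rad 0.21872373489435565 (nominal .2191) F [-12.7   5.7  10.7] w 0.103666408431127
```

Emit:
{"op": "step_arm", "data": {
  "moves": [
    [[0,0,0,0,-0.1,0.3,24],[0,0,0,0,-0.1,0.3,24],[0,0,0,0,-0.1,0.3,24],[0,0,0,0,-0.1,0.3,24],[0,0,0,0,-0.1,0.3,24]]
  ]
}}

```text
time_s: 8.3
tcp_pos: [0.6512, -0.3368, 0.2436]
ee_rot: [[0.67, 0.007, -0.742], [0.742, -0.006, 0.67], [0.0, -1.0, -0.009]]
wrist_force: [1.0, -4.7, 6.9]
gripper_width: 0.237
```

```bash
python3 lid.py
```

```text
x 0.2056899261944611 y 0.0012000488349954194 z 0.2515802834334002 angle 1.7661873231123695 rad 0.22103641355243875 (nominal .2191) F [ 1.  -4.7  6.9] w 0.23712672265978926
```

Emit:
{"op": "step_arm", "data": {
  "moves": [
    [[0,0,0,0,-0.5,0,24],[0,0,0,0,-1.2,0,24],[0,0,0,0,-2,0,24],[0,0,0,0,-3,0,24],[0,0,0,0,-4,0,24]]
  ]
}}

```text
time_s: 8.72
tcp_pos: [0.6496, -0.3341, 0.2801]
ee_rot: [[0.67, -0.0, -0.742], [0.742, 0.0, 0.67], [-0.0, -1.0, 0.0]]
wrist_force: [0.2, 0.4, 0.2]
gripper_width: 0.239
```

```bash
python3 lid.py; python3 snap.py scene s5 20 60 200 150
```

```text
x 0.2027071255874457 y 0.0021278119422863647 z 0.2881370495821847 angle 1.7008516740343351 rad 0.25428471602081937 (nominal .2191) F [0.2 0.4 0.2] w 0.23897036013539769
```

View pics/s5.png

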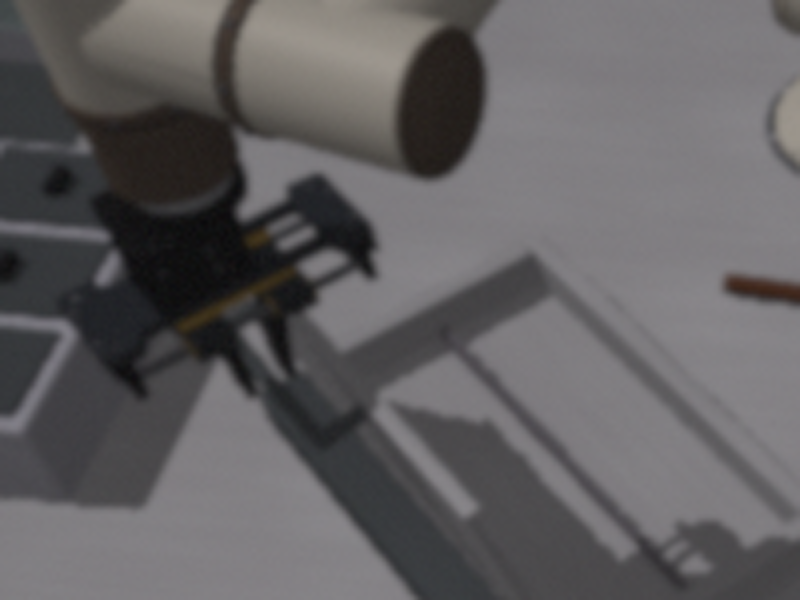

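Emit:
{"op": "step_arm", "data": {
  "moves": [
    [[0,0,0,0,-3,0,24],[0,0,0,0,-6,0,24],[0,0,0,0,-8,0,60],[0,-0.1,0,0,-8,3,100],[0,-0.2,0,0,-8,6,100]]
  ]
}}

```text
time_s: 9.18
tcp_pos: [0.6058, -0.2944, 0.3597]
ee_rot: [[0.507, 0.002, -0.862], [0.862, -0.0, 0.507], [0.001, -1.0, -0.002]]
wrist_force: [0.6, 0.9, -0.2]
gripper_width: 0.388
```

```bash
python3 -c "
from h import *
plan([.4456,.1496,.34],-132.2)
from station import r;print(r.sense()['joints'].round(1))"; python3 snap.py scene s6
```

```text
turn [ 2.000e-03 -1.366e+00 -1.000e-03] shift cm [30.16  1.92 36.31] | t 9.18 tcp [ 0.6058 -0.2944  0.3597] F [ 0.6  0.9 -0.2] w 0.388 zang 149.6 tilt 0.14
[-12.2  24.3  21.5  -0.  -87.1 -18.3]
```

View pics/s6.png

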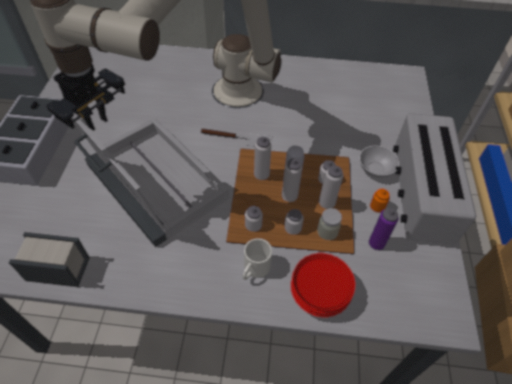

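Emit:
{"op": "step_arm", "data": {
  "moves": [
    [[0,-0.12,0,2.5,0,3,100],[0,-0.24,0,5,0,6,100],[0,-0.36,0,7.5,0,9,100],[0,-0.48,0,10,0,12,100],[0,-0.6,0,12.5,0,15,100]]
  ]
}}

```text
time_s: 9.65
tcp_pos: [0.5387, -0.1087, 0.3599]
ee_rot: [[-0.07, 0.001, -0.998], [0.998, 0.0, -0.07], [0.0, -1.0, -0.001]]
wrist_force: [1.0, 0.3, -0.0]
gripper_width: 0.808
```

```bash
python3 -c "
from h import *
plan([.4456,.1496,.34],-132.2)"
```

```text
turn [ 0.001 -0.764 -0.   ] shift cm [26.41  1.99  7.48] | t 9.65 tcp [ 0.5387 -0.1087  0.3599] F [ 1.   0.3 -0. ] w 0.808 zang -176.0 tilt 0.05
```

Emit:
{"op": "step_arm", "data": {
  "moves": [
    [[0,-0.12,0,3.5,0,1.2,100],[0,-0.24,0,7,0,2.4,100],[0,-0.36,0,10.5,0,3.6,100],[0,-0.48,0,14,0,4.8,100],[0,-0.6,0,17.5,0,5.5,100]]
  ]
}}

```text
time_s: 10.07
tcp_pos: [0.4719, 0.0623, 0.3604]
ee_rot: [[-0.621, 0.001, -0.783], [0.783, 0.001, -0.621], [-0.0, -1.0, -0.002]]
wrist_force: [-0.2, 0.5, -0.4]
gripper_width: 0.999
```

```bash
python3 -c "
from h import *
plan([.4456,.1496,.34],-132.2)"
```

```text
turn [ 0.002 -0.164 -0.   ] shift cm [ 8.48  2.04 -3.37] | t 10.07 tcp [0.4719 0.0623 0.3604] F [-0.2  0.5 -0.4] w 0.999 zang -141.6 tilt 0.1
```

Emit:
{"op": "step_arm", "data": {
  "moves": [
    [[0,-0.08,0,3,1,-1.2,100],[0,-0.164,0,6,2,-2.4,100],[0,-0.164,0,8.4,4,-3.3,100],[0,-0.164,0,8.4,6,-3.3,100],[0,-0.164,0,8.4,7,-3.3,100]]
  ]
}}

```text
time_s: 10.48
tcp_pos: [0.4461, 0.1484, 0.2876]
ee_rot: [[-0.739, -0.003, -0.674], [0.674, -0.001, -0.739], [0.001, -1.0, 0.002]]
wrist_force: [-0.7, 0.3, 0.0]
gripper_width: 1.002
```

```bash
python3 -c "
from h import *
plan([.4456,.1496,.142],-132.2)"; python3 snap.py scene s7 200 90 200 150;  python3 snap.py wrist w7
```

```text
turn [-0.002 -0.003  0.001] shift cm [ 0.09 14.56 -0.09] | t 10.48 tcp [0.4461 0.1484 0.2876] F [-0.7  0.3  0. ] w 1.002 zang -132.4 tilt 0.16
```

View pics/s7.png

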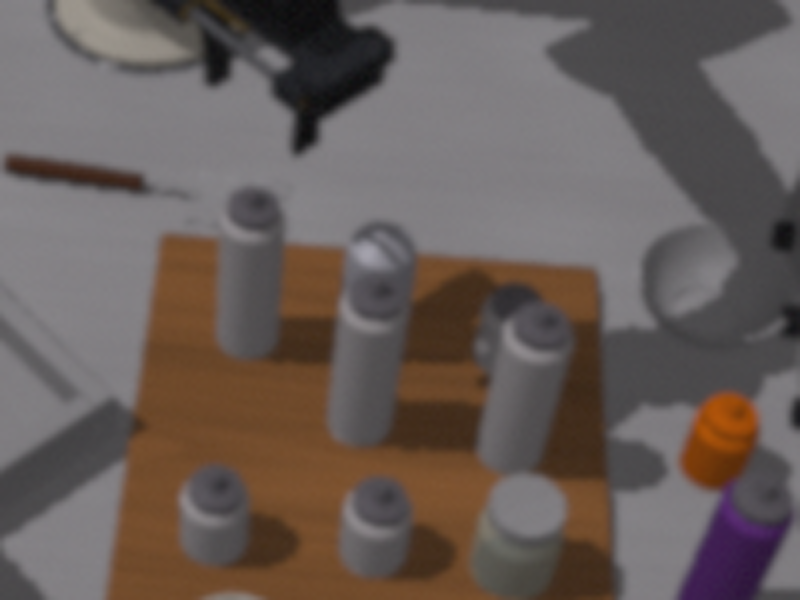

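View pics/w7.png

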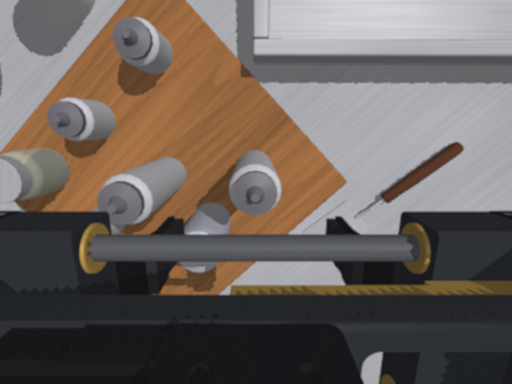

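```bash
python3 -c "
from h import *
from station import optics
c=optics.capture('wrist')
for z in (.18,.192):print(onz(c,256,194,z))"
```

```text
[0.44747899 0.14551315 0.18      ]
[0.44976709 0.1435542  0.192     ]
```

Emit:
{"op": "step_arm", "data": {
  "moves": [
    [[0,0,0,0,3,0,100],[0,0,0,0,6,0,100],[0,0,0,0,9,0,100],[0,0,0,0,11,0,100],[0,0,0,0,11,0,100]]
  ]
}}

```text
time_s: 11.05
tcp_pos: [0.4462, 0.1456, 0.1768]
ee_rot: [[-0.736, -0.006, -0.677], [0.677, -0.003, -0.736], [0.002, -1.0, 0.006]]
wrist_force: [-1.0, 0.4, -0.1]
gripper_width: 1.002
```

```bash
python3 -c "
from h import *
plan([.447,.148,.142],-132.2)"; python3 snap.py scene s8 200 90 200 150
```

```text
turn [-0.006 -0.008  0.002] shift cm [ 0.1   3.47 -0.25] | t 11.05 tcp [0.4462 0.1456 0.1768] F [-1.   0.4 -0.1] w 1.002 zang -132.6 tilt 0.37
```

View pics/s8.png

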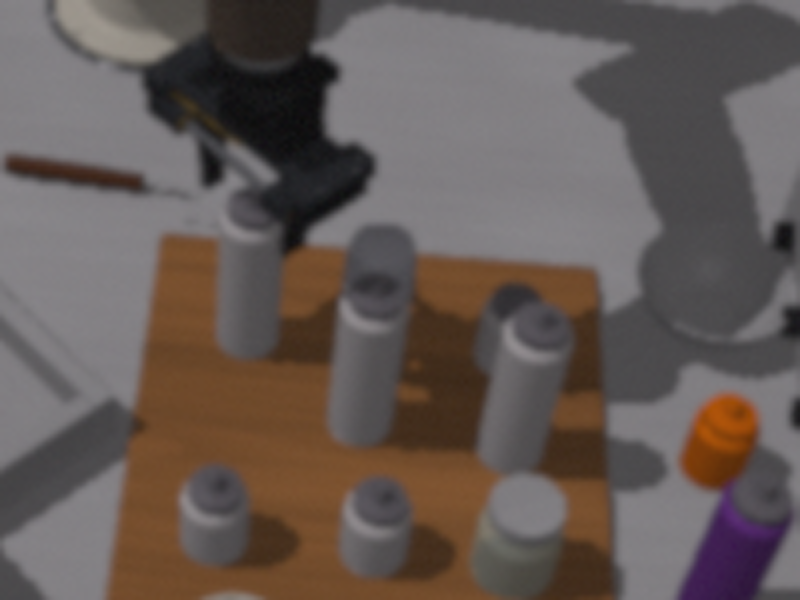

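Looks centred, bottle cap between the fingers. Down and close.

Emit:
{"op": "step_arm", "data": {
  "moves": [
    [[0,0,0,0,1,-0.1,100],[0,0,0,0.1,2.2,-0.2,100],[0,0,0,0.1,3.4,-0.2,70],[0,0,0,0.1,3.4,-0.2,40],[0,0,0,0.1,3.4,-0.2,30]]
  ]
}}

```text
time_s: 11.52
tcp_pos: [0.4495, 0.1499, 0.1473]
ee_rot: [[-0.737, 0.003, -0.676], [0.676, 0.001, -0.737], [-0.001, -1.0, -0.003]]
wrist_force: [0.6, 0.3, 0.5]
gripper_width: 0.852
```

Emit:
{"op": "step_arm", "data": {
  "moves": [
    [[0,0,0,0,0,0,30],[0,0,0,0,0,0,30],[0,0,0,0,0,0,30],[0,0,0,0,0,0,30],[0,0,0,0,0,0,30]]
  ]
}}

```text
time_s: 11.93
tcp_pos: [0.4484, 0.1495, 0.1464]
ee_rot: [[-0.738, 0.001, -0.675], [0.675, -0.0, -0.738], [-0.001, -1.0, -0.001]]
wrist_force: [-1.4, -0.6, 6.3]
gripper_width: 0.615
```

```bash
python3 -c "
from h import *
plan([.447,.148,.142],-132.2)"
```

```text
turn [ 0.001 -0.005 -0.001] shift cm [0.   0.44 0.21] | t 11.93 tcp [0.4484 0.1495 0.1464] F [-1.4 -0.6  6.3] w 0.615 zang -132.5 tilt 0.06
```

Emit:
{"op": "step_arm", "data": {
  "moves": [
    [[0,0,0,0,-1,0,30],[0,0,0,0,-4,0,30],[0,0,0,0,-8,0,30],[0,0,0,0,-12,0,30],[0,0,0,0,-16,0,30]]
  ]
}}

```text
time_s: 12.35
tcp_pos: [0.4473, 0.1494, 0.3062]
ee_rot: [[-0.737, -0.002, -0.676], [0.676, -0.0, -0.737], [0.001, -1.0, 0.001]]
wrist_force: [1.9, 1.0, -4.0]
gripper_width: 0.617
```

```bash
python3 -c "
from h import *
plan(W(.053,-.13,.31),-132.2)"; python3 snap.py scene s9 200 60 200 150
```

```text
turn [-0.001 -0.005  0.001] shift cm [-32.68  -0.37  35.26] | t 12.35 tcp [0.4473 0.1494 0.3062] F [ 1.9  1.  -4. ] w 0.617 zang -132.5 tilt 0.1
```

View pics/s9.png

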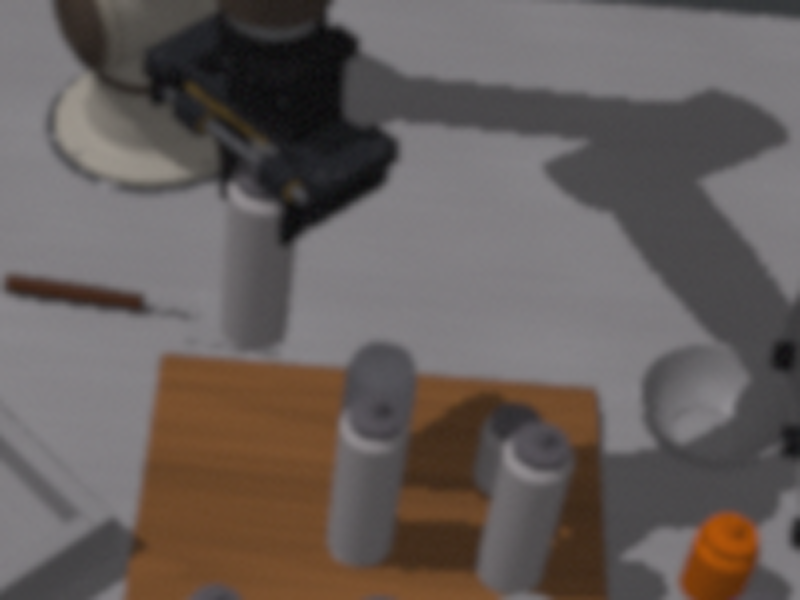

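Emit:
{"op": "step_arm", "data": {
  "moves": [
    [[0,0,0,-1,0,1.1,30],[0,0,0,-3,0,3.2,30],[0,0,0,-5,0,5.4,30],[0,0,0,-7.2,0,7.8,30],[0,0,0,-9.4,0,10.2,30]]
  ]
}}

```text
time_s: 12.82
tcp_pos: [0.4478, 0.01, 0.3043]
ee_rot: [[-0.738, -0.001, -0.675], [0.675, 0.001, -0.738], [0.001, -1.0, 0.0]]
wrist_force: [1.3, 0.1, -2.3]
gripper_width: 0.617
```

Emit:
{"op": "step_arm", "data": {
  "moves": [
    [[0,0,0,-2.2,0,2.4,30],[0,0,0,-4.4,0,4.8,30],[0,0,0,-6.6,0,7.2,30],[0,0,0,-8.8,0,9.6,30],[0,0,0,-11,0,12,30]]
  ]
}}

```text
time_s: 13.23
tcp_pos: [0.4479, -0.1531, 0.3043]
ee_rot: [[-0.737, -0.001, -0.676], [0.676, 0.001, -0.737], [0.001, -1.0, -0.0]]
wrist_force: [0.4, -0.4, -2.9]
gripper_width: 0.614
```

```bash
python3 -c "
from h import *
plan(W(.053,-.13,.31),-132.2)"
```

```text
turn [ 0.    -0.005  0.001] shift cm [-12.2   -0.59  13.  ] | t 13.23 tcp [ 0.4479 -0.1531  0.3043] F [ 0.4 -0.4 -2.9] w 0.614 zang -132.5 tilt 0.08
```

Emit:
{"op": "step_arm", "data": {
  "moves": [
    [[0,0,0,-2.2,0,2.4,30],[0,0,0,-4.4,0,4.8,30],[0,0,0,-6.6,0,7.2,30],[0,0,0,-8.8,0,9.5,30],[0,0,0,-10.8,0,11.5,30]]
  ]
}}

```text
time_s: 13.65
tcp_pos: [0.4499, -0.3112, 0.3039]
ee_rot: [[-0.737, -0.001, -0.676], [0.676, 0.001, -0.737], [0.002, -1.0, -0.0]]
wrist_force: [0.2, 0.3, -2.5]
gripper_width: 0.616
```

Emit:
{"op": "step_arm", "data": {
  "moves": [
    [[0,0,0,-0.8,1,0.8,30],[0,0,0,-0.8,3,0.8,30],[0,0,0,-0.8,5,0.8,30],[0,0,0,-0.8,7,0.8,30],[0,0,0,-0.8,8,0.8,30]]
  ]
}}

```text
time_s: 14.07
tcp_pos: [0.4491, -0.3196, 0.2211]
ee_rot: [[-0.737, -0.006, -0.676], [0.676, 0.004, -0.737], [0.007, -1.0, 0.001]]
wrist_force: [-1.1, 0.3, -3.5]
gripper_width: 0.613
```

```bash
python3 -c "
from h import *
plan(W(.053,-.13,.147),-132.2)"; python3 snap.py scene s10 50 60 200 150; python3 snap.py top t10 300 130 200 200
```

```text
turn [-0.001 -0.006  0.007] shift cm [-0.91  7.4   0.81] | t 14.07 tcp [ 0.4491 -0.3196  0.2211] F [-1.1  0.3 -3.5] w 0.613 zang -132.6 tilt 0.39
```

View pics/s10.png

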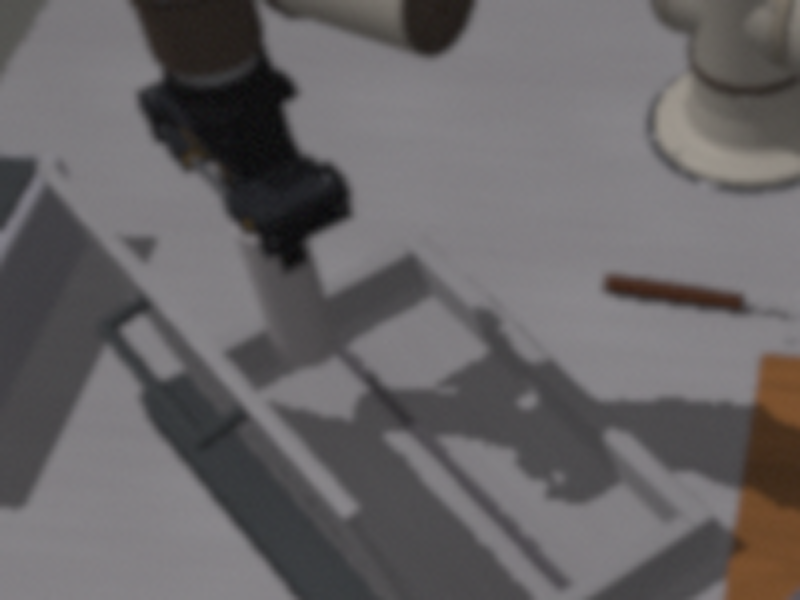

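View pics/t10.png

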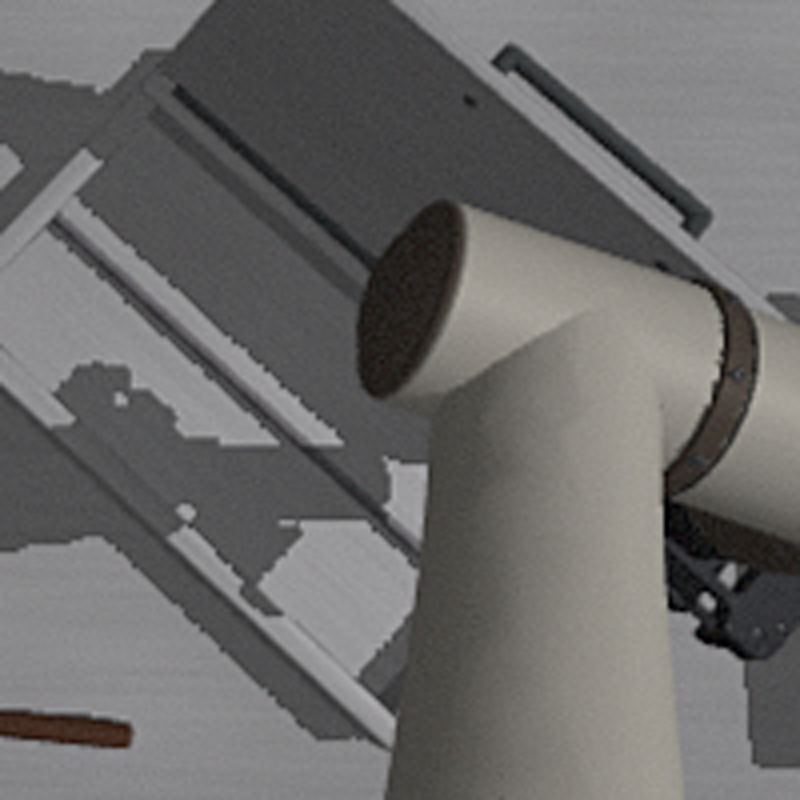

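```bash
python3 -c "
from h import *
from station import optics
S=optics.capture('scene');T=optics.capture('top')
for u,v in [(345,350),(400,410),(568,583)]:
  q=onz(S,u/4+50-.4,v/4+60-.4,.025)[:2]-O;print('S rail',q@ex,q@ey)
for u,v in [(60,212),(300,430),(418,550)]:
  q=onz(T,u/4+300-.4,v/4+130-.4,.025)[:2]-O;print('T rail',q@ex,q@ey)
plan(W(.053,-.13,.147),-132.2)
"
```

```text
S rail -0.000538792689025201 -0.15961574667121958
S rail 0.0010613422097931738 -0.06667999952068433
S rail -0.0006065314447348267 0.18012209589053954
T rail 0.005055785527441293 0.20034837596285654
T rail 0.00472883991272681 -0.03341291029532719
T rail -0.0023506568125920505 -0.14969447248801415
turn [-0.    -0.005 -0.001] shift cm [-0.59  7.88  0.86] | t 14.27 tcp [ 0.4514 -0.321   0.2258] F [ 0.  -0.1 -1.8] w 0.613 zang -132.5 tilt 0.05
```

Emit:
{"op": "step_arm", "data": {
  "moves": [
    [[0,0,0,-0.4,1.5,0.4,30],[0,0,0,-0.6,3,0.8,30],[0,0,0,-0.6,4.5,0.8,30],[0,0,0,-0.6,6,0.8,30],[0,0,0,-0.6,7.2,0.8,30]]
  ]
}}

```text
time_s: 14.68
tcp_pos: [0.4508, -0.3312, 0.154]
ee_rot: [[-0.737, 0.002, -0.675], [0.675, -0.001, -0.737], [-0.003, -1.0, -0.001]]
wrist_force: [0.7, 0.8, -3.9]
gripper_width: 0.619
```

Emit:
{"op": "step_arm", "data": {
  "moves": [
    [[0,0,0,0,0.3,0,30],[0,0,0,0,0.6,0,30],[0,0,0,0,0.8,0,30],[0,0,0,0,0.9,0,30],[0,0,0,0,0.9,0,30]]
  ]
}}

```text
time_s: 15.1
tcp_pos: [0.4504, -0.3311, 0.1452]
ee_rot: [[-0.737, 0.001, -0.675], [0.675, -0.001, -0.737], [-0.002, -1.0, -0.0]]
wrist_force: [0.1, 0.4, -2.1]
gripper_width: 0.618
```

```bash
python3 -c "
from h import *
plan(W(.053,-.13,.1445),-132.2)"; python3 snap.py scene s11 50 60 200 150
```

```text
turn [ 0.    -0.005 -0.002] shift cm [0.02 0.07 0.05] | t 15.1 tcp [ 0.4504 -0.3311  0.1452] F [ 0.1  0.4 -2.1] w 0.618 zang -132.5 tilt 0.09
```

View pics/s11.png

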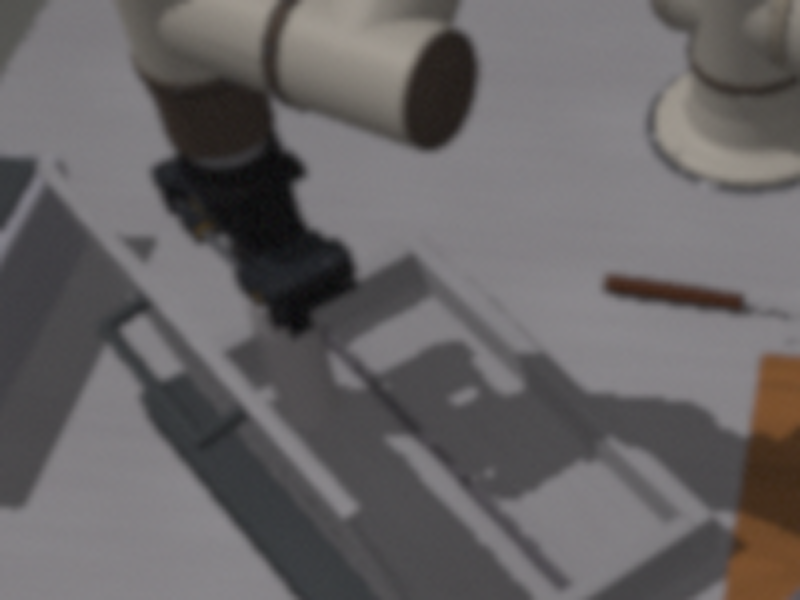

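Lower 2 mm more to feel the floor, then open.

Emit:
{"op": "step_arm", "data": {
  "moves": [
    [[0,0,0,0,0.2,0,30],[0,0,0,0,0.2,0,30],[0,0,0,0,0.2,0,30],[0,0,0,0,0.2,0,30],[0,0,0,0,0.2,0,30]]
  ]
}}

```text
time_s: 15.57
tcp_pos: [0.4511, -0.3318, 0.1444]
ee_rot: [[-0.738, 0.003, -0.675], [0.675, -0.002, -0.738], [-0.004, -1.0, -0.0]]
wrist_force: [-1.0, -0.5, 6.3]
gripper_width: 0.615
```

Emit:
{"op": "step_arm", "data": {
  "moves": [
    [[0,0,0,0,0,0,80],[0,0,0,0,0,0,90],[0,0,0,0,0,0,90],[0,0,0,0,0,0,90],[0,0,0,0,0,0,90]]
  ]
}}

```text
time_s: 15.98
tcp_pos: [0.4498, -0.3308, 0.142]
ee_rot: [[-0.737, -0.001, -0.676], [0.676, 0.0, -0.737], [0.001, -1.0, 0.0]]
wrist_force: [-0.5, -0.4, -0.3]
gripper_width: 0.869
```

Emit:
{"op": "step_arm", "data": {
  "moves": [
    [[0,0,0,0,-1,0,90],[0,0,0,0,-3,0,90],[0,0,0,0,-6,0,90],[0,0,0,0,-10,0,90],[0,0,0,0,-14,0,100]]
  ]
}}

```text
time_s: 16.4
tcp_pos: [0.4493, -0.3307, 0.284]
ee_rot: [[-0.737, -0.001, -0.675], [0.675, 0.0, -0.737], [0.001, -1.0, 0.001]]
wrist_force: [1.6, 0.1, 0.1]
gripper_width: 0.924
```

```bash
python3 -c "
from h import *
plan([.530,.252,.34],-132.2)"; python3 snap.py scene s12 50 60 200 150
```

```text
turn [-0.001 -0.005  0.001] shift cm [ 33.42  -5.59 -48.41] | t 16.4 tcp [ 0.4493 -0.3307  0.284 ] F [1.6 0.1 0.1] w 0.924 zang -132.5 tilt 0.09
```

View pics/s12.png

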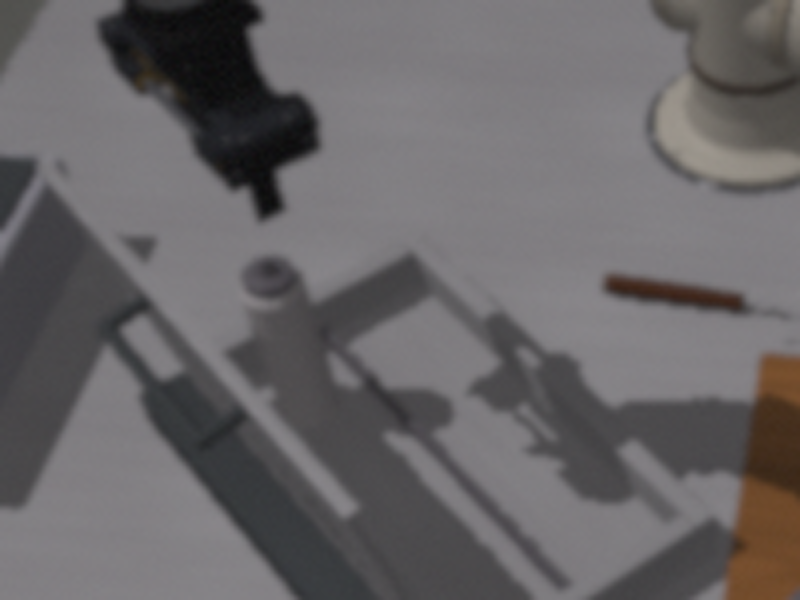

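Emit:
{"op": "step_arm", "data": {
  "moves": [
    [[0,0,0,2,-1,-3,100],[0,0,0,4,-2,-6,100],[0,0,0,6,-2,-9.2,100],[0,0,0,8.3,-2,-12.4,100],[0,0,0,10.6,-2,-15.6,100]]
  ]
}}

```text
time_s: 16.87
tcp_pos: [0.4771, -0.1428, 0.3032]
ee_rot: [[-0.737, 0.002, -0.676], [0.676, 0.0, -0.737], [-0.001, -1.0, -0.001]]
wrist_force: [1.9, -0.5, 0.3]
gripper_width: 1.002
```

Emit:
{"op": "step_arm", "data": {
  "moves": [
    [[0,0,0,2.3,0,-3.3,100],[0,0,0,4.6,0,-6.6,100],[0,0,0,6.9,0,-9.9,100],[0,0,0,9.2,0,-13.2,100],[0,0,0,11.5,0,-16.5,100]]
  ]
}}

```text
time_s: 17.28
tcp_pos: [0.5036, 0.057, 0.3032]
ee_rot: [[-0.738, 0.001, -0.675], [0.675, 0.0, -0.738], [-0.001, -1.0, -0.001]]
wrist_force: [0.8, 0.5, 0.7]
gripper_width: 1.001
```

```bash
python3 -c "
from h import *
plan([.530,.252,.30],-132.2)"
```

```text
turn [ 0.001 -0.005 -0.001] shift cm [ 11.22   0.33 -16.16] | t 17.28 tcp [0.5036 0.057  0.3032] F [0.8 0.5 0.7] w 1.001 zang -132.5 tilt 0.08
```

Emit:
{"op": "step_arm", "data": {
  "moves": [
    [[0,0,0,2.3,0,-3.3,100],[0,0,0,4.6,0,-6.6,100],[0,0,0,6.9,0,-9.9,100],[0,0,0,9.2,0,-13.2,100],[0,0.005,0,10.9,0.3,-15.8,100]]
  ]
}}

```text
time_s: 17.7
tcp_pos: [0.5304, 0.2483, 0.3004]
ee_rot: [[-0.735, 0.002, -0.678], [0.678, 0.001, -0.735], [-0.001, -1.0, -0.002]]
wrist_force: [1.0, -0.1, -0.4]
gripper_width: 1.004
```

```bash
python3 -c "
from h import *
plan([.530,.252,.144],-132.2)"; python3 snap.py wrist w13;  python3 snap.py scene s13 200 90 200 150
```

```text
turn [ 0.002 -0.009 -0.001] shift cm [ 0.29 15.64 -0.21] | t 17.7 tcp [0.5304 0.2483 0.3004] F [ 1.  -0.1 -0.4] w 1.004 zang -132.7 tilt 0.14
```

View pics/w13.png

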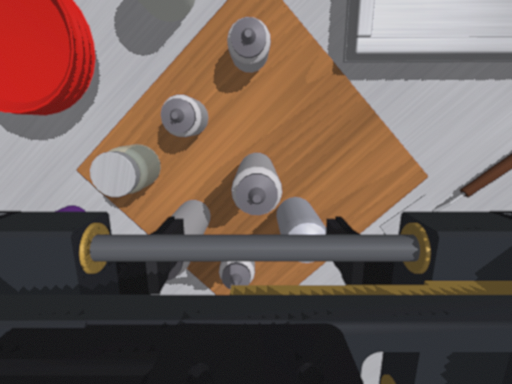

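View pics/s13.png

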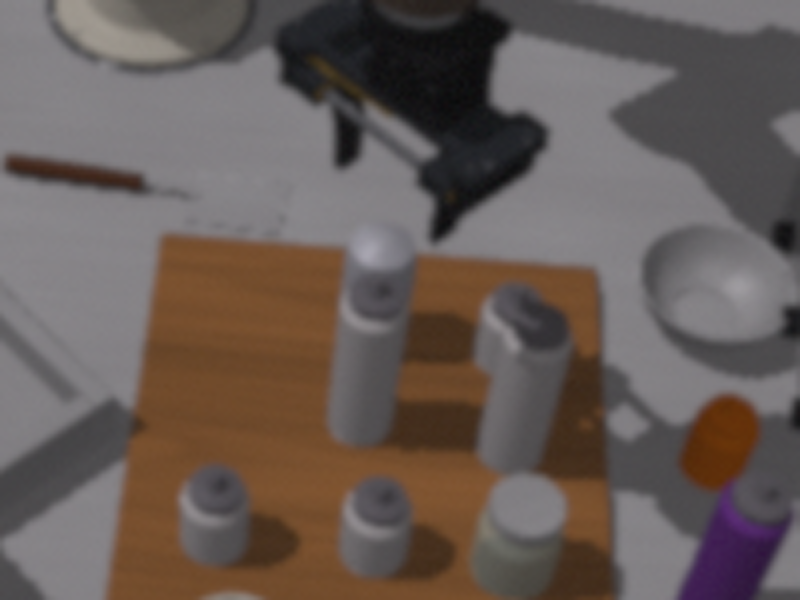

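```bash
python3 -c "
from h import *
from station import optics
c=optics.capture('wrist')
for z in (.18,.192):print(onz(c,257,195,z))
plan([.530,.251,.144],-132.2)"
```

```text
[0.52807827 0.2496966  0.18      ]
[0.53040246 0.24771446 0.192     ]
turn [-0.001 -0.007  0.   ] shift cm [ 0.25 15.45 -0.29] | t 17.85 tcp [0.5301 0.2473 0.2985] F [-0.2  0.2  0.1] w 0.998 zang -132.6 tilt 0.08
```

Emit:
{"op": "step_arm", "data": {
  "moves": [
    [[0,0,0,0.2,3,-0.1,100],[0,0,0,0.2,6,-0.1,100],[0,0,0,0.2,9,-0.1,100],[0,0,0,0.2,11,-0.1,100],[0,0,0,0.2,12,-0.1,100]]
  ]
}}

```text
time_s: 18.27
tcp_pos: [0.528, 0.2453, 0.1768]
ee_rot: [[-0.733, -0.004, -0.68], [0.68, -0.003, -0.733], [0.001, -1.0, 0.005]]
wrist_force: [0.1, 0.7, 0.5]
gripper_width: 0.995
```

Emit:
{"op": "step_arm", "data": {
  "moves": [
    [[0,0,0,0,1.3,0,100],[0,0,0,0,2.6,0,90],[0,0,0,0,3.4,0,60],[0,0,0,0,3.4,0,30],[0,0,0,0,3.4,0,30]]
  ]
}}

```text
time_s: 18.68
tcp_pos: [0.5299, 0.247, 0.1461]
ee_rot: [[-0.734, 0.001, -0.679], [0.679, 0.0, -0.734], [-0.001, -1.0, -0.001]]
wrist_force: [0.4, -0.0, 0.9]
gripper_width: 0.784
```

Emit:
{"op": "step_arm", "data": {
  "moves": [
    [[0,0,0,0,0,0,30],[0,0,0,0,0,0,30],[0,0,0,0,0,0,30],[0,0,0,0,0,0,30],[0,0,0,0,0,0,30]]
  ]
}}

```text
time_s: 19.1
tcp_pos: [0.53, 0.2475, 0.1465]
ee_rot: [[-0.734, 0.002, -0.679], [0.679, 0.001, -0.734], [-0.001, -1.0, -0.002]]
wrist_force: [-0.7, -1.1, 4.7]
gripper_width: 0.614
```

```bash
python3 -c "
from h import *
plan([.530,.251,.144],-132.2)";python3 snap.py scene s14 200 90 200 150
```

```text
turn [ 0.002 -0.01  -0.001] shift cm [ 0.24  0.25 -0.26] | t 19.1 tcp [0.53   0.2475 0.1465] F [-0.7 -1.1  4.7] w 0.614 zang -132.8 tilt 0.11
```

View pics/s14.png

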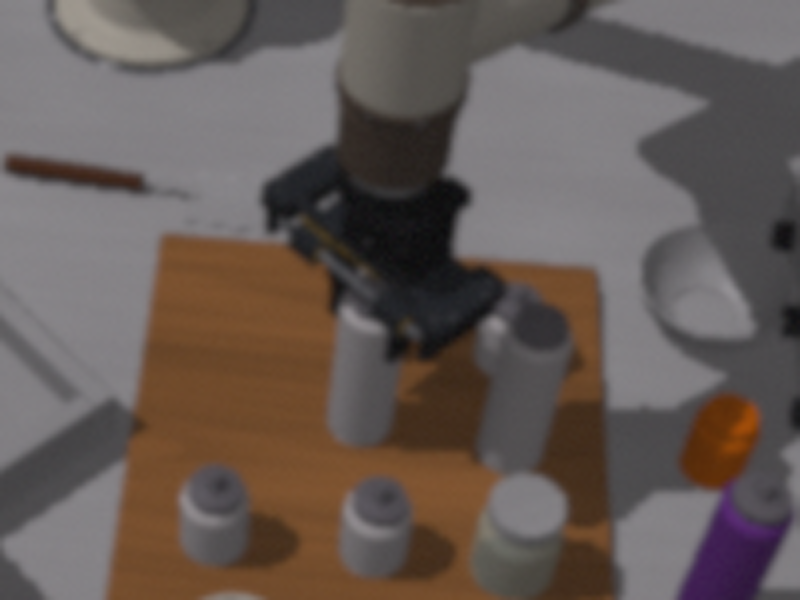

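Held at 53 mm, same grip height. Lift.

Emit:
{"op": "step_arm", "data": {
  "moves": [
    [[0,0,0,0,-1,0,30],[0,0,0,0,-4,0,30],[0,0,0,0,-8,0,30],[0,0,0,0,-12,0,30],[0,0,0,0,-16,0,30]]
  ]
}}

```text
time_s: 19.57
tcp_pos: [0.5287, 0.247, 0.3066]
ee_rot: [[-0.734, -0.002, -0.679], [0.679, -0.001, -0.734], [0.001, -1.0, 0.002]]
wrist_force: [1.1, 1.9, -2.2]
gripper_width: 0.615
```

```bash
python3 -c "
from h import *
plan(W(.053,0.0,.31),-132.2)"
```

```text
turn [-0.002 -0.01   0.001] shift cm [-33.38  -0.31  34.8 ] | t 19.57 tcp [0.5287 0.247  0.3066] F [ 1.1  1.9 -2.2] w 0.615 zang -132.8 tilt 0.11
```

Emit:
{"op": "step_arm", "data": {
  "moves": [
    [[0,0,0,-1,0,1,30],[0,0,0,-3,0,3.1,30],[0,0,0,-5.2,0,5.4,30],[0,0,0,-7.5,0,7.8,30],[0,0,0,-9.8,0,10.2,30]]
  ]
}}

```text
time_s: 19.98
tcp_pos: [0.5313, 0.1046, 0.3047]
ee_rot: [[-0.734, -0.002, -0.679], [0.679, 0.0, -0.734], [0.001, -1.0, 0.001]]
wrist_force: [0.1, 0.2, -1.7]
gripper_width: 0.616
```

Emit:
{"op": "step_arm", "data": {
  "moves": [
    [[0,0,0,-2.3,0,2.4,30],[0,0,0,-4.6,0,4.8,30],[0,0,0,-6.9,0,7.2,30],[0,0,0,-9.2,0,9.6,30],[0,0,0,-11.5,0,12,30]]
  ]
}}

```text
time_s: 20.4
tcp_pos: [0.5342, -0.0618, 0.3048]
ee_rot: [[-0.734, -0.001, -0.679], [0.679, 0.001, -0.734], [0.001, -1.0, 0.0]]
wrist_force: [0.6, 0.2, -1.9]
gripper_width: 0.613
```

```bash
python3 -c "
from h import *
plan(W(.053,0.0,.31),-132.2)"
```

```text
turn [-0.    -0.01   0.001] shift cm [-12.    -0.54  12.51] | t 20.4 tcp [ 0.5342 -0.0618  0.3048] F [ 0.6  0.2 -1.9] w 0.613 zang -132.8 tilt 0.08
```

Emit:
{"op": "step_arm", "data": {
  "moves": [
    [[0,-0.01,0,-2.3,0,2.4,30],[0,-0.01,0,-4.6,0,4.8,30],[0,-0.01,0,-6.9,0,7.2,30],[0,-0.01,0,-9.2,0,9.5,30],[0,-0.01,0,-11,0,11.5,30]]
  ]
}}

```text
time_s: 20.82
tcp_pos: [0.537, -0.2214, 0.3045]
ee_rot: [[-0.74, -0.001, -0.673], [0.673, 0.001, -0.74], [0.001, -1.0, 0.0]]
wrist_force: [0.4, 0.2, -1.4]
gripper_width: 0.613
```

Emit:
{"op": "step_arm", "data": {
  "moves": [
    [[0,0,0,-0.5,1,0.5,30],[0,0,0,-0.7,3,0.7,30],[0,0,0,-0.7,5,0.7,30],[0,0,0,-0.7,7,0.7,30],[0,0,0,-0.7,8,0.7,30]]
  ]
}}

```text
time_s: 21.23
tcp_pos: [0.5361, -0.2285, 0.2216]
ee_rot: [[-0.74, -0.006, -0.673], [0.673, 0.003, -0.74], [0.006, -1.0, 0.002]]
wrist_force: [-0.5, -0.1, -2.9]
gripper_width: 0.614
```

```bash
python3 -c "
from h import *
plan(W(.053,0.0,.147),-132.2)"; python3 snap.py scene s15 50 60 200 150
```

```text
turn [-0.002 -0.001  0.006] shift cm [-0.58  7.45  0.39] | t 21.23 tcp [ 0.5361 -0.2285  0.2216] F [-0.5 -0.1 -2.9] w 0.614 zang -132.3 tilt 0.37
```

View pics/s15.png

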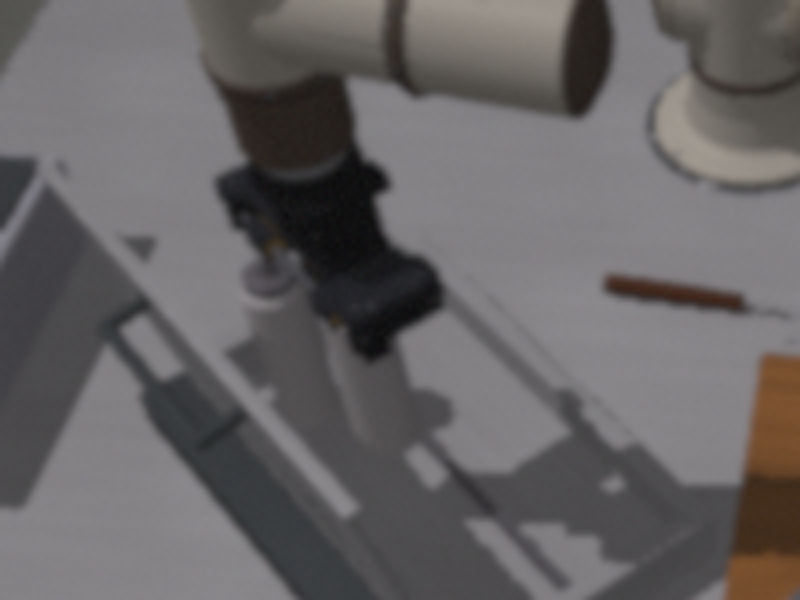

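Emit:
{"op": "step_arm", "data": {
  "moves": [
    [[0,0,0,-0.4,1.5,0.2,30],[0,0,0,-0.4,3,0.2,30],[0,0,0,-0.4,4.5,0.2,30],[0,0,0,-0.4,6,0.2,30],[0,0,0,-0.4,7.1,0.2,30]]
  ]
}}

```text
time_s: 21.7
tcp_pos: [0.5396, -0.2331, 0.1537]
ee_rot: [[-0.741, -0.0, -0.672], [0.672, 0.0, -0.741], [0.001, -1.0, 0.0]]
wrist_force: [-0.2, 0.7, -3.1]
gripper_width: 0.611
```

Emit:
{"op": "step_arm", "data": {
  "moves": [
    [[0,0,0,0,0.3,0,30],[0,0,0,0,0.6,0,30],[0,0,0,0,0.9,0,30],[0,0,0,0,1.1,0,30],[0,0,0,0,1.1,0,30]]
  ]
}}

```text
time_s: 22.12
tcp_pos: [0.5405, -0.2338, 0.1446]
ee_rot: [[-0.741, 0.002, -0.672], [0.672, -0.001, -0.741], [-0.002, -1.0, -0.001]]
wrist_force: [0.3, -0.2, 0.7]
gripper_width: 0.61
```

```bash
python3 -c "
from h import *
plan(W(.053,0.0,.144),-132.2)"
```

```text
turn [ 0.001  0.    -0.002] shift cm [0.16 0.06 0.31] | t 22.12 tcp [ 0.5405 -0.2338  0.1446] F [ 0.3 -0.2  0.7] w 0.61 zang -132.2 tilt 0.15
```

Emit:
{"op": "step_arm", "data": {
  "moves": [
    [[0,0,0,0,0.1,0,80],[0,0,0,0,0.1,0,90],[0,0,0,0,0.1,0,90],[0,0,0,0,0.1,0,90],[0,0,0,0,0.1,0,90]]
  ]
}}

```text
time_s: 22.53
tcp_pos: [0.5397, -0.2335, 0.1424]
ee_rot: [[-0.741, 0.0, -0.672], [0.672, 0.0, -0.741], [0.0, -1.0, -0.0]]
wrist_force: [0.6, 0.9, 0.7]
gripper_width: 0.871
```

Emit:
{"op": "step_arm", "data": {
  "moves": [
    [[0,0,0,0,-1,0,90],[0,0,0,0,-3,0,90],[0,0,0,0,-6,0,90],[0,0,0,0,-10,0,90],[0,0,0,0,-14,0,100]]
  ]
}}

```text
time_s: 22.95
tcp_pos: [0.539, -0.2335, 0.2841]
ee_rot: [[-0.741, -0.001, -0.672], [0.672, -0.0, -0.741], [0.001, -1.0, 0.001]]
wrist_force: [1.6, 0.1, 1.1]
gripper_width: 0.921
```

```bash
python3 -c "
from h import *
plan([.542,.376,.30],-132.2)"; python3 snap.py scene s16 50 60 200 150
```

```text
turn [-0.001 -0.     0.001] shift cm [ 40.73  -1.59 -45.34] | t 22.95 tcp [ 0.539  -0.2335  0.2841] F [1.6 0.1 1.1] w 0.921 zang -132.2 tilt 0.08
```

View pics/s16.png

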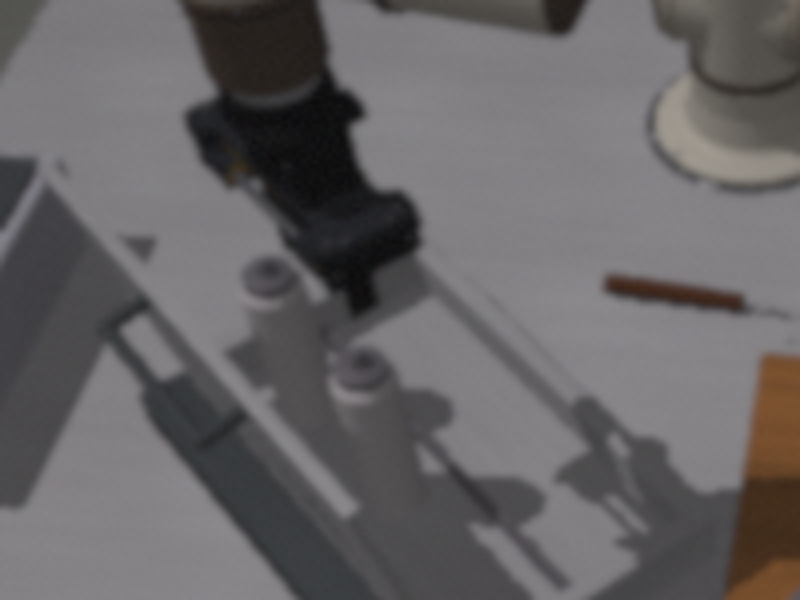

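Emit:
{"op": "step_arm", "data": {
  "moves": [
    [[0,0,0,2.4,-0.5,-2.8,100],[0,0,0,5,-1,-5.6,100],[0,0,0,7.6,-1.6,-8.5,100],[0,0,0,10.2,-1.6,-11.4,100],[0,0,0,12.8,-1.6,-14.3,100]]
  ]
}}

```text
time_s: 23.42
tcp_pos: [0.5408, -0.0401, 0.2997]
ee_rot: [[-0.74, 0.002, -0.672], [0.672, 0.0, -0.74], [-0.002, -1.0, -0.002]]
wrist_force: [0.5, 0.3, -0.5]
gripper_width: 0.998
```

Emit:
{"op": "step_arm", "data": {
  "moves": [
    [[0,0,0,2.6,0,-2.9,100],[0,0,0,5.2,0,-5.8,100],[0,0,0,7.8,0,-8.7,100],[0,0,0,10.4,0,-11.6,100],[0,0,0,13,0,-14.5,100]]
  ]
}}

```text
time_s: 23.83
tcp_pos: [0.5417, 0.155, 0.2993]
ee_rot: [[-0.741, 0.001, -0.672], [0.672, 0.001, -0.741], [-0.001, -1.0, -0.001]]
wrist_force: [0.6, 0.3, 0.5]
gripper_width: 0.999
```

Emit:
{"op": "step_arm", "data": {
  "moves": [
    [[0,0,0,2.6,0,-2.9,100],[0,0,0,5.2,0,-5.8,100],[0,0,0,7.8,0,-8.7,100],[0,0,0,10.4,0,-11.6,100],[0,0,0,13,0,-14.5,100]]
  ]
}}

```text
time_s: 24.25
tcp_pos: [0.5429, 0.3498, 0.2992]
ee_rot: [[-0.741, 0.001, -0.672], [0.672, 0.001, -0.741], [-0.0, -1.0, -0.001]]
wrist_force: [0.5, -0.1, -0.5]
gripper_width: 0.997
```

```bash
python3 -c "
from h import *
plan([.542,.376,.30],-132.2)"
```

```text
turn [ 0.001  0.    -0.   ] shift cm [ 1.83 -0.08 -1.88] | t 24.25 tcp [0.5429 0.3498 0.2992] F [ 0.5 -0.1 -0.5] w 0.997 zang -132.2 tilt 0.06
```

Emit:
{"op": "step_arm", "data": {
  "moves": [
    [[0,0,0,1,0,-1,100],[0,0,0,1.5,0,-1.6,100],[0,0,0,1.5,0,-1.6,100],[0,0,0,1.5,0,-1.6,100],[0,0,0,1.5,0,-1.6,100]]
  ]
}}

```text
time_s: 24.67
tcp_pos: [0.5431, 0.3682, 0.299]
ee_rot: [[-0.74, 0.0, -0.673], [0.673, 0.0, -0.74], [-0.0, -1.0, -0.0]]
wrist_force: [-0.4, 0.5, 0.6]
gripper_width: 1.002
```

```bash
python3 -c "
from h import *
plan([.542,.376,.144],-132.2)"; python3 snap.py wrist w17;  python3 snap.py scene s17 200 90 200 150
```

```text
turn [ 0.    -0.002 -0.   ] shift cm [ 0.61 15.5  -0.49] | t 24.67 tcp [0.5431 0.3682 0.299 ] F [-0.4  0.5  0.6] w 1.002 zang -132.3 tilt 0.02
```

View pics/w17.png

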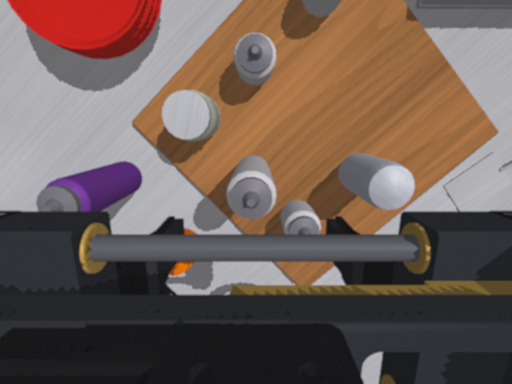

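View pics/s17.png

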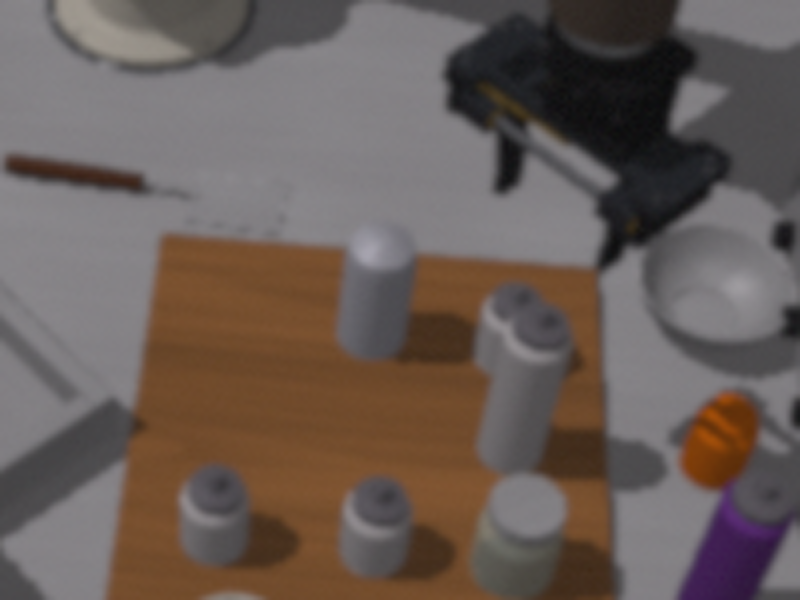

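```bash
python3 -c "
from h import *
from station import optics
c=optics.capture('wrist')
p=onz(c,251,200,.185);print(p,onz(c,251,188,.172))
plan([p[0],p[1],.144],-132.2)"
```

```text
[0.54212625 0.37567023 0.185     ] [0.54890152 0.36969257 0.172     ]
turn [ 0.001 -0.002 -0.   ] shift cm [ 0.57 15.5  -0.46] | t 24.82 tcp [0.5432 0.3684 0.299 ] F [-0.3 -0.  -0.1] w 0.999 zang -132.3 tilt 0.04
```

Emit:
{"op": "step_arm", "data": {
  "moves": [
    [[0,0,0,0.4,3,-0.35,100],[0,0,0,0.4,6,-0.35,100],[0,0,0,0.4,9,-0.35,100],[0,0,0,0.4,11,-0.35,100],[0,0,0,0.4,12,-0.35,100]]
  ]
}}

```text
time_s: 25.23
tcp_pos: [0.5412, 0.3731, 0.1751]
ee_rot: [[-0.74, -0.004, -0.673], [0.673, -0.004, -0.74], [0.001, -1.0, 0.006]]
wrist_force: [-1.0, 0.5, -0.0]
gripper_width: 1.001
```

Emit:
{"op": "step_arm", "data": {
  "moves": [
    [[0,0,0,0,1.3,0,100],[0,0,0,0,2.6,0,90],[0,0,0,0,3.4,0,60],[0,0,0,0,3.4,0,30],[0,0,0,0,3.4,0,30]]
  ]
}}

```text
time_s: 25.65
tcp_pos: [0.5427, 0.3749, 0.145]
ee_rot: [[-0.74, 0.001, -0.672], [0.672, 0.0, -0.74], [-0.0, -1.0, -0.001]]
wrist_force: [0.3, 1.0, 0.2]
gripper_width: 0.782
```

Emit:
{"op": "step_arm", "data": {
  "moves": [
    [[0,0,0,0,0,0,30],[0,0,0,0,0,0,30],[0,0,0,0,0,0,30],[0,0,0,0,0,0,30],[0,0,0,0,0,0,30]]
  ]
}}

```text
time_s: 26.07
tcp_pos: [0.5427, 0.3753, 0.1456]
ee_rot: [[-0.741, 0.002, -0.672], [0.672, 0.001, -0.741], [-0.001, -1.0, -0.002]]
wrist_force: [-1.0, -0.7, 4.2]
gripper_width: 0.614
```

Emit:
{"op": "step_arm", "data": {
  "moves": [
    [[0,0,0,0,-1,0,30],[0,0,0,0,-4,0,30],[0,0,0,0,-8,0,30],[0,0,0,0,-12,0,30],[0,0,0,0,-16,0,30]]
  ]
}}

```text
time_s: 26.48
tcp_pos: [0.5417, 0.3747, 0.3055]
ee_rot: [[-0.741, -0.002, -0.672], [0.672, -0.001, -0.741], [0.001, -1.0, 0.002]]
wrist_force: [0.2, 1.5, -3.0]
gripper_width: 0.612
```

```bash
python3 -c "
from h import *
plan(W(.053,0.13,.31),-132.2)"; python3 snap.py scene s18 200 60 200 150
```

```text
turn [-0.002 -0.     0.001] shift cm [-40.64  -0.41  32.46] | t 26.48 tcp [0.5417 0.3747 0.3055] F [ 0.2  1.5 -3. ] w 0.612 zang -132.2 tilt 0.11
```

View pics/s18.png

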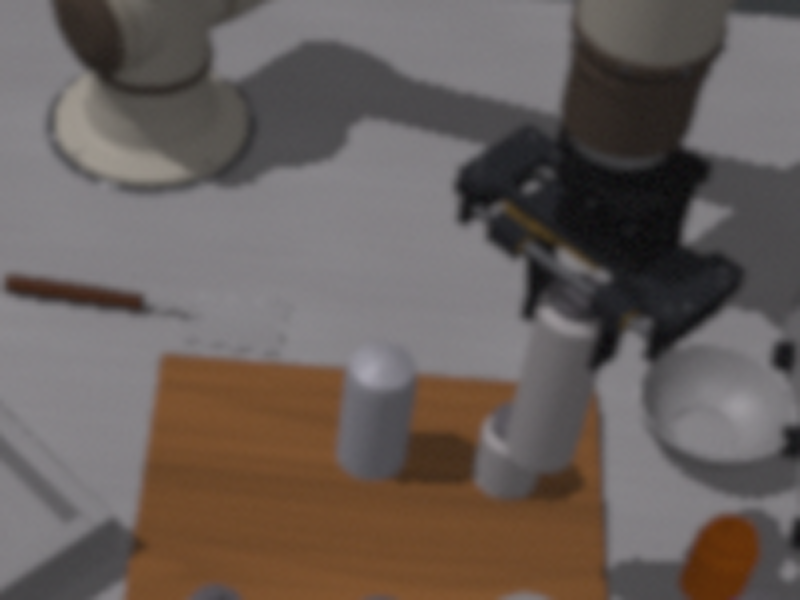

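Emit:
{"op": "step_arm", "data": {
  "moves": [
    [[0,0,0,-1,0,0.8,30],[0,0,0,-3.5,0,2.8,30],[0,0,0,-6.2,0,5,30],[0,0,0,-9,0,7.2,30],[0,0,0,-11.8,0,9.4,30]]
  ]
}}

```text
time_s: 26.95
tcp_pos: [0.5654, 0.2242, 0.3023]
ee_rot: [[-0.741, -0.004, -0.672], [0.672, -0.002, -0.741], [0.002, -1.0, 0.004]]
wrist_force: [1.0, -0.8, -2.2]
gripper_width: 0.615
```

Emit:
{"op": "step_arm", "data": {
  "moves": [
    [[0,0,0,-2.8,0,2.2,30],[0,0,0,-5.6,0,4.5,30],[0,0,0,-8.4,0,6.7,30],[0,0,0,-11.2,0,9,30],[0,0,0,-14,0,11.2,30]]
  ]
}}

```text
time_s: 27.37
tcp_pos: [0.5936, 0.0469, 0.3026]
ee_rot: [[-0.74, -0.004, -0.672], [0.672, -0.0, -0.74], [0.003, -1.0, 0.003]]
wrist_force: [1.2, 0.4, -2.7]
gripper_width: 0.614
```

```bash
python3 -c "
from h import *
plan(W(.053,0.13,.31),-132.2)"
```

```text
turn [-0.003 -0.001  0.003] shift cm [-14.77  -0.75  11.67] | t 27.37 tcp [0.5936 0.0469 0.3026] F [ 1.2  0.4 -2.7] w 0.614 zang -132.2 tilt 0.22
```

Emit:
{"op": "step_arm", "data": {
  "moves": [
    [[0,0,0,-2.8,0,2.2,30],[0,0,0,-5.6,0,4.5,30],[0,0,0,-8.4,0,6.7,30],[0,0,0,-11.2,0,9,30],[0,0,0,-13.6,0,10.8,30]]
  ]
}}

```text
time_s: 27.78
tcp_pos: [0.6218, -0.1247, 0.3024]
ee_rot: [[-0.74, -0.004, -0.673], [0.673, 0.001, -0.74], [0.003, -1.0, 0.002]]
wrist_force: [0.2, 0.0, -2.3]
gripper_width: 0.616
```

Emit:
{"op": "step_arm", "data": {
  "moves": [
    [[0,0,0,-0.6,1,0.4,30],[0,0,0,-0.8,3,0.5,30],[0,0,0,-0.8,5,0.5,30],[0,0,0,-0.8,7,0.5,30],[0,0,0,-0.8,8,0.5,30]]
  ]
}}

```text
time_s: 28.2
tcp_pos: [0.6229, -0.131, 0.2194]
ee_rot: [[-0.74, -0.009, -0.673], [0.673, 0.002, -0.74], [0.007, -1.0, 0.004]]
wrist_force: [0.4, 0.5, -3.0]
gripper_width: 0.612
```

```bash
python3 -c "
from h import *
plan(W(.053,0.13,.147),-132.2)"; python3 snap.py scene s19 50 60 200 150
```

```text
turn [-0.004 -0.001  0.007] shift cm [-0.7   7.23  0.43] | t 28.2 tcp [ 0.6229 -0.131   0.2194] F [ 0.4  0.5 -3. ] w 0.612 zang -132.3 tilt 0.5
```

View pics/s19.png

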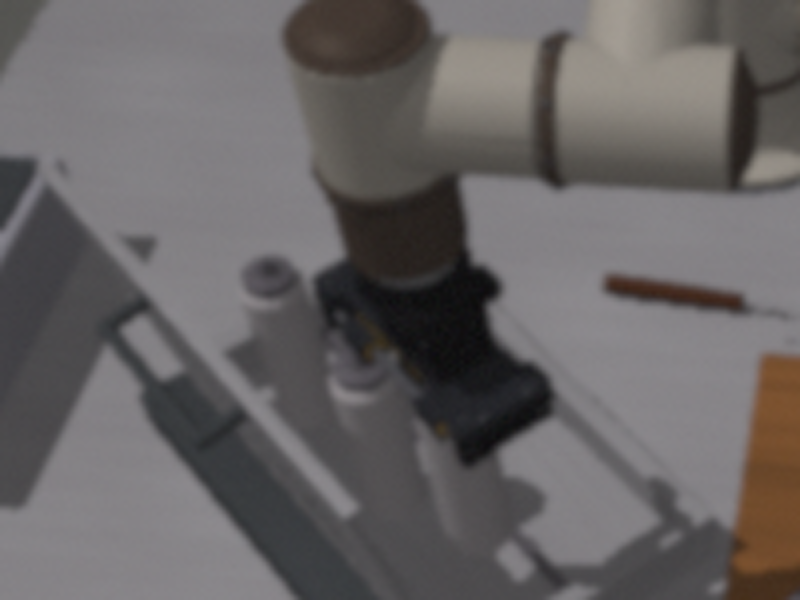

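Emit:
{"op": "step_arm", "data": {
  "moves": [
    [[0,0,0,-0.5,1.5,0.3,30],[0,0,0,-0.5,3,0.3,30],[0,0,0,-0.5,4.5,0.3,30],[0,0,0,-0.5,6,0.3,30],[0,0,0,-0.5,7.1,0.3,30]]
  ]
}}

```text
time_s: 28.67
tcp_pos: [0.6268, -0.1366, 0.1522]
ee_rot: [[-0.741, -0.002, -0.672], [0.672, 0.0, -0.741], [0.001, -1.0, 0.001]]
wrist_force: [-1.0, -0.7, -2.4]
gripper_width: 0.611
```

Emit:
{"op": "step_arm", "data": {
  "moves": [
    [[0,0,0,0,0.3,0,30],[0,0,0,0,0.6,0,30],[0,0,0,0,0.8,0,30],[0,0,0,0,0.9,0,30],[0,0,0,0,1.0,0,30]]
  ]
}}

```text
time_s: 29.08
tcp_pos: [0.6279, -0.1369, 0.1442]
ee_rot: [[-0.741, 0.002, -0.672], [0.672, -0.0, -0.741], [-0.001, -1.0, -0.001]]
wrist_force: [-0.0, 0.5, -2.7]
gripper_width: 0.611
```

```bash
python3 -c "
from h import *
plan(W(.053,0.13,.1435),-132.2)"
```

```text
turn [ 0.001 -0.    -0.001] shift cm [0.11 0.07 0.36] | t 29.08 tcp [ 0.6279 -0.1369  0.1442] F [-0.   0.5 -2.7] w 0.611 zang -132.2 tilt 0.09
```

Emit:
{"op": "step_arm", "data": {
  "moves": [
    [[0,0,0,0,0.15,0,30],[0,0,0,0,0.2,0,30],[0,0,0,0,0.2,0,30],[0,0,0,0,0.2,0,30],[0,0,0,0,0.2,0,30]]
  ]
}}

```text
time_s: 29.5
tcp_pos: [0.6282, -0.1373, 0.1437]
ee_rot: [[-0.741, 0.003, -0.672], [0.672, -0.001, -0.741], [-0.003, -1.0, -0.001]]
wrist_force: [-2.4, -0.3, 6.1]
gripper_width: 0.615
```

Emit:
{"op": "step_arm", "data": {
  "moves": [
    [[0,0,0,0,0,0,80],[0,0,0,0,0,0,90],[0,0,0,0,0,0,90],[0,0,0,0,0,0,90],[0,0,0,0,0,0,90]]
  ]
}}

```text
time_s: 29.92
tcp_pos: [0.6273, -0.1368, 0.141]
ee_rot: [[-0.741, -0.0, -0.672], [0.672, 0.0, -0.741], [0.0, -1.0, 0.0]]
wrist_force: [0.2, 0.1, -0.7]
gripper_width: 0.867
```

Emit:
{"op": "step_arm", "data": {
  "moves": [
    [[0,0,0,0,-1,0,90],[0,0,0,0,-3,0,90],[0,0,0,0,-6,0,90],[0,0,0,0,-10,0,90],[0,0,0,0,-14,0,100]]
  ]
}}

```text
time_s: 30.33
tcp_pos: [0.6268, -0.1369, 0.2829]
ee_rot: [[-0.741, -0.002, -0.672], [0.672, -0.0, -0.741], [0.001, -1.0, 0.001]]
wrist_force: [1.0, -0.4, 0.3]
gripper_width: 0.926
```

```bash
python3 -c "
from h import *
plan([.6582,.1436,.20],-132.2)"; python3 snap.py scene s20; python3 snap.py top t20
```

```text
turn [-0.001 -0.     0.001] shift cm [ 16.51   8.28 -22.9 ] | t 30.33 tcp [ 0.6268 -0.1369  0.2829] F [ 1.  -0.4  0.3] w 0.926 zang -132.2 tilt 0.09
```

View pics/s20.png

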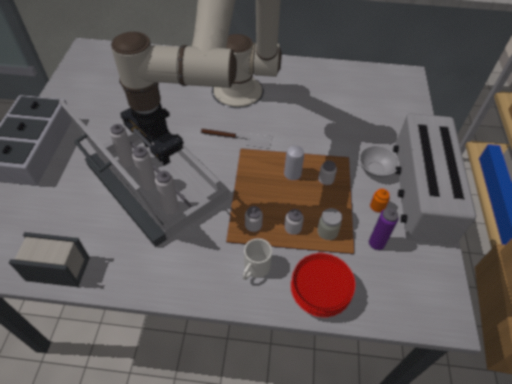

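View pics/t20.png

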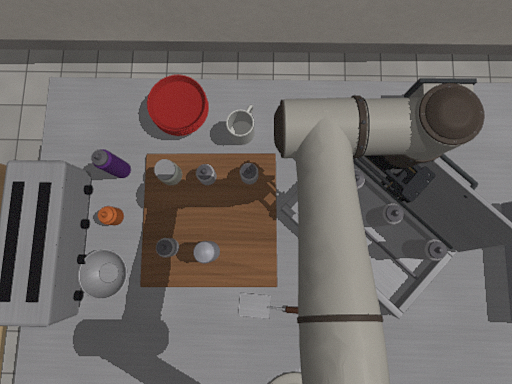

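Emit:
{"op": "step_arm", "data": {
  "moves": [
    [[0,0,0,2,0,-2.8,100],[0,0,0,4.2,0,-5.8,100],[0,0,0,6.4,0,-8.9,100],[0,0,0,8.6,0,-12,100],[0,0,0,10.8,0,-15,100]]
  ]
}}

```text
time_s: 30.85
tcp_pos: [0.6482, 0.0484, 0.2821]
ee_rot: [[-0.74, 0.001, -0.672], [0.672, 0.0, -0.74], [-0.001, -1.0, -0.001]]
wrist_force: [0.9, -0.0, 0.7]
gripper_width: 1.002
```

Emit:
{"op": "step_arm", "data": {
  "moves": [
    [[0,0,0,2,1,-2.8,100],[0,0,0,4,3,-5.5,100],[0,0,0,5.4,5,-7.4,100],[0,0,0,5.4,7,-7.4,100],[0,0,0,5.4,8,-7.4,100]]
  ]
}}

```text
time_s: 31.27
tcp_pos: [0.6566, 0.1394, 0.1985]
ee_rot: [[-0.742, -0.004, -0.67], [0.67, -0.001, -0.742], [0.002, -1.0, 0.003]]
wrist_force: [-0.7, -0.8, -0.7]
gripper_width: 1.0
```

```bash
python3 -c "
from h import *
plan([.6582,.1436,.05],-132.2)"; python3 snap.py wrist w21; python3 snap.py scene s21 200 90 200 150
```

```text
turn [-0.003  0.002  0.002] shift cm [ 0.13 14.85 -0.47] | t 31.27 tcp [0.6566 0.1394 0.1985] F [-0.7 -0.8 -0.7] w 1.0 zang -132.1 tilt 0.24
```

View pics/w21.png

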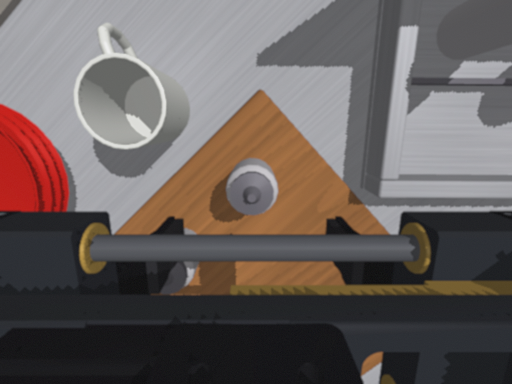

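View pics/s21.png

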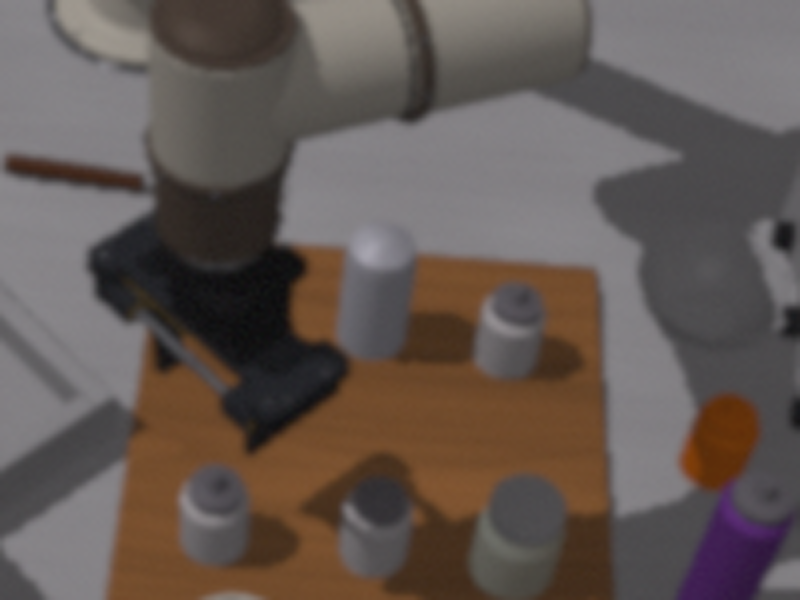

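```bash
python3 -c "
from h import *
from station import optics
c=optics.capture('wrist')
p=onz(c,252,195,.094);print(p)
p=(p+np.array([.6582,.1436,0]))/2
plan([p[0],p[1],.052],-132.2)"
```

```text
[0.65986438 0.13897738 0.094     ]
turn [-0.001 -0.001 -0.   ] shift cm [ 0.19 14.93 -0.4 ] | t 31.42 tcp [0.6579 0.1372 0.2013] F [0.2 0.1 0.7] w 0.995 zang -132.2 tilt 0.07
```

Emit:
{"op": "step_arm", "data": {
  "moves": [
    [[0,0,0,0.15,3,-0.3,100],[0,0,0,0.15,6,-0.3,100],[0,0,0,0.15,9,-0.3,100],[0,0,0,0.15,11,-0.3,100],[0,0,0,0.15,12.3,-0.3,100]]
  ]
}}

```text
time_s: 31.83
tcp_pos: [0.6588, 0.1398, 0.0777]
ee_rot: [[-0.739, -0.001, -0.673], [0.673, -0.0, -0.739], [0.0, -1.0, 0.001]]
wrist_force: [0.1, 0.2, 0.4]
gripper_width: 1.005
```

Emit:
{"op": "step_arm", "data": {
  "moves": [
    [[0,0,0,0,1,0,100],[0,0,0,0,2,0,90],[0,0,0,0,2.6,0,60],[0,0,0,0,2.6,0,30],[0,0,0,0,2.6,0,30]]
  ]
}}

```text
time_s: 32.25
tcp_pos: [0.6594, 0.141, 0.0531]
ee_rot: [[-0.741, 0.001, -0.672], [0.672, 0.0, -0.741], [-0.001, -1.0, -0.001]]
wrist_force: [0.5, 0.3, -0.3]
gripper_width: 0.784
```

Emit:
{"op": "step_arm", "data": {
  "moves": [
    [[0,0,0,0,0,0,30],[0,0,0,0,0,0,30],[0,0,0,0,0,0,30],[0,0,0,0,0,0,30],[0,0,0,0,0,0,30]]
  ]
}}

```text
time_s: 32.67
tcp_pos: [0.6593, 0.1413, 0.0534]
ee_rot: [[-0.741, 0.002, -0.672], [0.672, 0.0, -0.741], [-0.001, -1.0, -0.001]]
wrist_force: [-2.0, 0.2, 4.5]
gripper_width: 0.609
```

```bash
python3 -c "
from h import *
plan([.66,.141,.25],-132.2)"; python3 snap.py scene s22 200 90 200 150
```

```text
turn [ 0.001  0.    -0.001] shift cm [ -0.09 -19.66  -0.05] | t 32.67 tcp [0.6593 0.1413 0.0534] F [-2.   0.2  4.5] w 0.609 zang -132.2 tilt 0.09
```

View pics/s22.png

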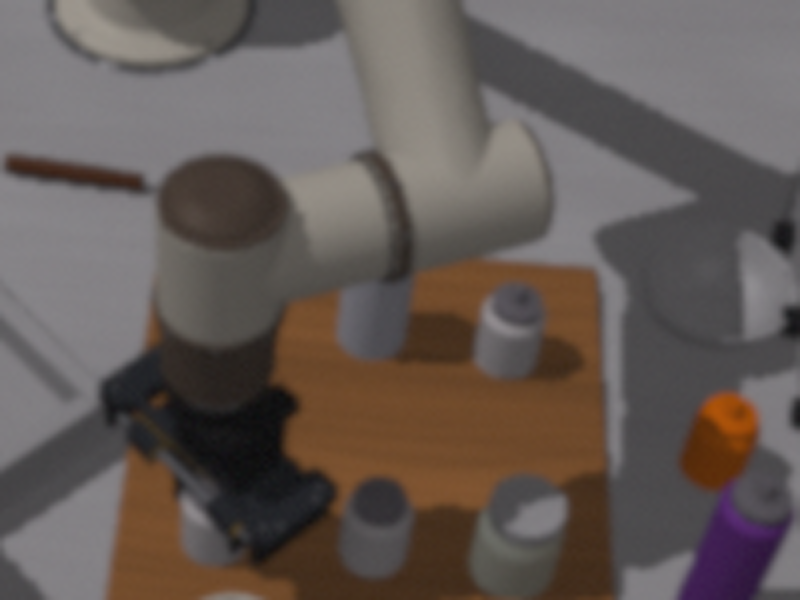

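Emit:
{"op": "step_arm", "data": {
  "moves": [
    [[0,0,0,0,-2,0,30],[0,0,0,0,-6,0,30],[0,0,0,0,-10,0,30],[0,0,0,0,-14,0,30],[0,0,0,0,-18,0,30]]
  ]
}}

```text
time_s: 33.13
tcp_pos: [0.658, 0.141, 0.2332]
ee_rot: [[-0.741, -0.002, -0.672], [0.672, -0.0, -0.741], [0.001, -1.0, 0.001]]
wrist_force: [1.2, 0.4, -1.1]
gripper_width: 0.615
```

```bash
python3 -c "
from h import *
plan(W(-.055,-.13,.235),-132.2)"
```

```text
turn [-0.001 -0.     0.001] shift cm [-5.54 -0.12 48.97] | t 33.13 tcp [0.658  0.141  0.2332] F [ 1.2  0.4 -1.1] w 0.615 zang -132.2 tilt 0.11
```

Emit:
{"op": "step_arm", "data": {
  "moves": [
    [[0,0,0,-0.1,0,1.5,30],[0,0,0,-0.4,0,4,30],[0,0,0,-0.8,0,7.4,30],[0,0,0,-1.2,0,11,30],[0,0,0,-1.6,0,14.6,30]]
  ]
}}

```text
time_s: 33.55
tcp_pos: [0.5709, 0.0214, 0.2312]
ee_rot: [[-0.741, -0.002, -0.672], [0.672, 0.0, -0.741], [0.002, -1.0, 0.001]]
wrist_force: [-0.5, -0.6, -0.6]
gripper_width: 0.619
```

Emit:
{"op": "step_arm", "data": {
  "moves": [
    [[0,0,0,-0.4,0,3.6,30],[0,0,0,-0.8,0,7.2,30],[0,0,0,-1.2,0,10.8,30],[0,0,0,-1.6,0,14.4,30],[0,0,0,-2,0,18,30]]
  ]
}}

```text
time_s: 33.97
tcp_pos: [0.4646, -0.1255, 0.2317]
ee_rot: [[-0.741, -0.001, -0.672], [0.672, 0.001, -0.741], [0.001, -1.0, 0.0]]
wrist_force: [0.5, -0.5, -1.3]
gripper_width: 0.616
```

Emit:
{"op": "step_arm", "data": {
  "moves": [
    [[0,0,0,-0.4,0,3.6,30],[0,0,0,-0.8,0,7.2,30],[0,0,0,-1.2,0,10.8,30],[0,0,0,-1.6,0,14,30],[0,0,0,-1.8,0,15.5,30]]
  ]
}}

```text
time_s: 34.38
tcp_pos: [0.3728, -0.253, 0.2318]
ee_rot: [[-0.739, -0.001, -0.674], [0.674, 0.001, -0.739], [0.002, -1.0, 0.0]]
wrist_force: [0.5, -0.3, -1.8]
gripper_width: 0.613
```

```bash
python3 -c "
from h import *
plan(W(-.055,-.13,.055),-132.2)"
```

```text
turn [-0.    -0.003  0.002] shift cm [-0.22 17.68  0.62] | t 34.38 tcp [ 0.3728 -0.253   0.2318] F [ 0.5 -0.3 -1.8] w 0.613 zang -132.4 tilt 0.1
```

Emit:
{"op": "step_arm", "data": {
  "moves": [
    [[0,0,0,-0.1,3,0.2,30],[0,0,0,-0.1,6,0.2,30],[0,0,0,-0.1,9,0.2,30],[0,0,0,-0.1,12,0.2,30],[0,0,0,-0.1,13,0.2,30]]
  ]
}}

```text
time_s: 34.8
tcp_pos: [0.3715, -0.2524, 0.0981]
ee_rot: [[-0.739, -0.008, -0.673], [0.673, 0.003, -0.739], [0.008, -1.0, 0.003]]
wrist_force: [0.2, 0.2, -2.1]
gripper_width: 0.617
```

```bash
python3 -c "
from h import *
plan(W(-.055,-.125,.055),-132.2)";  python3 snap.py scene s23 50 60 200 150
```

```text
turn [-0.003 -0.002  0.008] shift cm [-0.35  4.31  0.07] | t 34.8 tcp [ 0.3715 -0.2524  0.0981] F [ 0.2  0.2 -2.1] w 0.617 zang -132.3 tilt 0.5
```

View pics/s23.png

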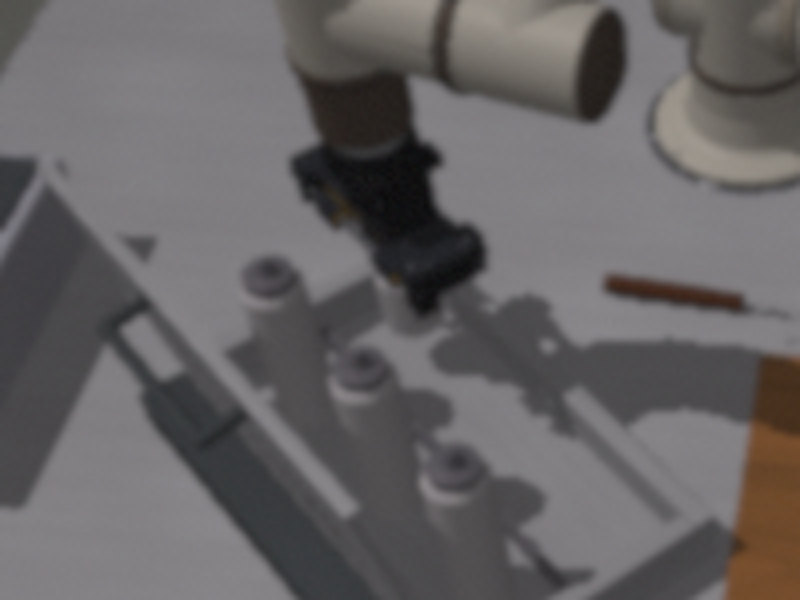

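Emit:
{"op": "step_arm", "data": {
  "moves": [
    [[0,0,0,-0.1,1.2,0,30],[0,0,0,-0.1,2.4,0,30],[0,0,0,-0.1,3.5,0,30],[0,0,0,-0.1,4.2,0,30],[0,0,0,-0.1,4.7,0,30]]
  ]
}}

```text
time_s: 35.27
tcp_pos: [0.3757, -0.2542, 0.055]
ee_rot: [[-0.741, -0.0, -0.672], [0.672, 0.0, -0.741], [0.0, -1.0, 0.0]]
wrist_force: [0.5, 0.3, -1.2]
gripper_width: 0.611
```

Emit:
{"op": "step_arm", "data": {
  "moves": [
    [[0,0,0,0,0.15,0,30],[0,0,0,0,0.3,0,30],[0,0,0,0,0.45,0,30],[0,0,0,0,0.5,0,30],[0,0,0,0,0.5,0,30]]
  ]
}}

```text
time_s: 35.68
tcp_pos: [0.3762, -0.2544, 0.0514]
ee_rot: [[-0.741, 0.001, -0.672], [0.672, -0.001, -0.741], [-0.001, -1.0, -0.0]]
wrist_force: [-2.9, 1.2, 4.0]
gripper_width: 0.614
```

```bash
python3 -c "
from h import *
plan(W(-.055,-.125,.0514),-132.2)"
```

```text
turn [ 0.     0.    -0.001] shift cm [ 0.17 -0.    0.25] | t 35.68 tcp [ 0.3762 -0.2544  0.0514] F [-2.9  1.2  4. ] w 0.614 zang -132.2 tilt 0.08
```

Floor contact. Release, rise, check, and head for short a.

Emit:
{"op": "step_arm", "data": {
  "moves": [
    [[0,0,0,0,0,0,80],[0,0,0,0,0,0,90],[0,0,0,0,0,0,90],[0,0,0,0,0,0,90],[0,0,0,0,0,0,90]]
  ]
}}

```text
time_s: 36.1
tcp_pos: [0.3758, -0.2543, 0.0503]
ee_rot: [[-0.741, 0.0, -0.672], [0.672, -0.0, -0.741], [-0.0, -1.0, -0.0]]
wrist_force: [0.5, -0.6, 0.1]
gripper_width: 0.866
```

Emit:
{"op": "step_arm", "data": {
  "moves": [
    [[0,0,0,0,-1,0,90],[0,0,0,0,-3,0,90],[0,0,0,0,-7,0,90],[0,0,0,0,-11,0,90],[0,0,0,0,-15,0,100]]
  ]
}}

```text
time_s: 36.52
tcp_pos: [0.3751, -0.2541, 0.2019]
ee_rot: [[-0.741, -0.001, -0.672], [0.672, 0.0, -0.741], [0.001, -1.0, 0.001]]
wrist_force: [1.0, -0.7, -0.0]
gripper_width: 0.925
```

```bash
python3 -c "
from h import *
plan([.6545,.268,.24],-132.2)";  python3 snap.py scene s24; python3 snap.py scene s24z 50 60 200 150
```

```text
turn [-0.001 -0.     0.001] shift cm [ 14.39  -3.83 -57.44] | t 36.52 tcp [ 0.3751 -0.2541  0.2019] F [ 1.  -0.7 -0. ] w 0.925 zang -132.2 tilt 0.07
```

View pics/s24.png

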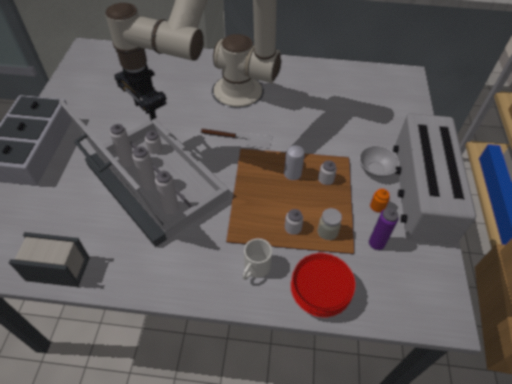

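View pics/s24z.png

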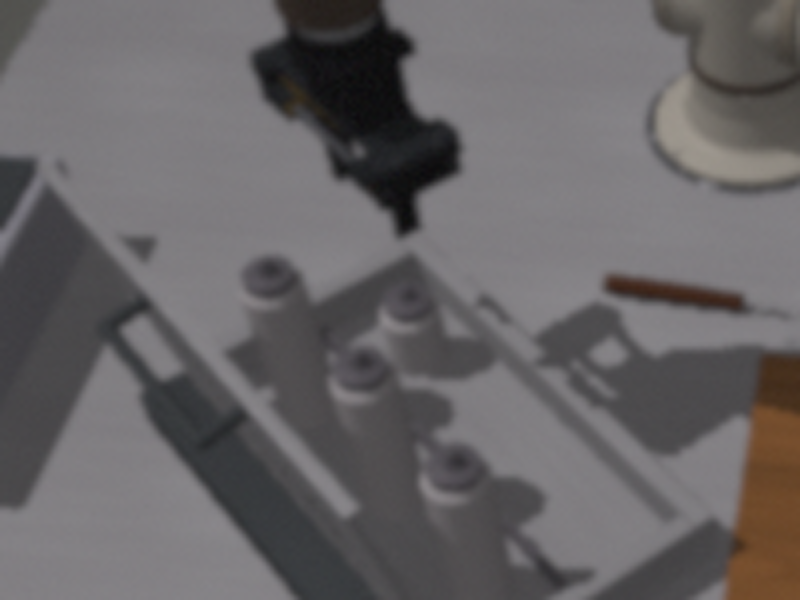

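Emit:
{"op": "step_arm", "data": {
  "moves": [
    [[0,0,0,0.5,-2,-2,100],[0,0,0,1.4,-3.5,-5.2,100],[0,0,0,2.3,-4,-8.9,100],[0,0,0,3.2,-4,-12.7,100],[0,0,0,4.1,-4,-16.5,100]]
  ]
}}

```text
time_s: 37.03
tcp_pos: [0.4567, -0.103, 0.2406]
ee_rot: [[-0.74, 0.001, -0.673], [0.673, 0.0, -0.74], [-0.001, -1.0, -0.001]]
wrist_force: [0.8, -0.0, -0.8]
gripper_width: 0.999
```

Emit:
{"op": "step_arm", "data": {
  "moves": [
    [[0,0,0,0.95,0,-3.8,100],[0,0,0,1.9,0,-7.6,100],[0,0,0,2.85,0,-11.4,100],[0,0,0,3.8,0,-15.2,100],[0,0,0,4.75,0,-19,100]]
  ]
}}

```text
time_s: 37.45
tcp_pos: [0.549, 0.0701, 0.2397]
ee_rot: [[-0.741, -0.001, -0.672], [0.672, -0.0, -0.741], [0.0, -1.0, 0.001]]
wrist_force: [1.4, -0.6, -0.1]
gripper_width: 1.002
```

Emit:
{"op": "step_arm", "data": {
  "moves": [
    [[0,0,0,0.95,0,-3.8,100],[0,0,0,1.9,0,-7.6,100],[0,0,0,2.85,0,-11.4,100],[0,0,0,3.8,0,-15.2,100],[0,0,0,4.75,0,-19,100]]
  ]
}}

```text
time_s: 37.87
tcp_pos: [0.6416, 0.2425, 0.2392]
ee_rot: [[-0.741, -0.001, -0.672], [0.672, -0.001, -0.741], [0.001, -1.0, 0.001]]
wrist_force: [0.2, 0.6, 0.1]
gripper_width: 1.0
```

```bash
python3 -c "
from h import *
plan([.6545,.268,.2],-132.2)"
```

```text
turn [-0.001 -0.     0.001] shift cm [ 0.75  3.92 -2.76] | t 37.87 tcp [0.6416 0.2425 0.2392] F [0.2 0.6 0.1] w 1.0 zang -132.2 tilt 0.07
```

Emit:
{"op": "step_arm", "data": {
  "moves": [
    [[0,0,0,0.3,1,-1,100],[0,0,0,0.5,2.5,-2,100],[0,0,0,0.5,4,-2.3,100],[0,0,0,0.5,4,-2.3,100],[0,0,0,0.5,4,-2.3,100]]
  ]
}}

```text
time_s: 38.28
tcp_pos: [0.652, 0.2599, 0.1981]
ee_rot: [[-0.74, -0.004, -0.672], [0.672, -0.003, -0.74], [0.001, -1.0, 0.004]]
wrist_force: [-0.0, -0.0, 0.7]
gripper_width: 1.001
```

```bash
python3 snap.py wrist w25; python3 snap.py top t25 130 140 160 160; python3 -c "
from h import *
plan([.6545,.268,.052],-132.2)"
```

```text
turn [ 0.    -0.001 -0.001] shift cm [ 0.43 14.91 -0.67] | t 38.38 tcp [0.6531 0.2602 0.2011] F [-0.1  0.2 -0.4] w 0.995 zang -132.3 tilt 0.04
```

View pics/w25.png

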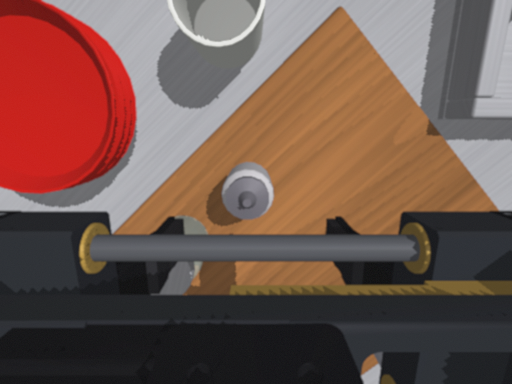

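```bash
python3 -c "
from h import *
from station import optics
c=optics.capture('wrist')
p=onz(c,247,200,.094);print(p)
plan([p[0],p[1],.052],-132.2)"
```

```text
[0.65591774 0.26905481 0.094     ]
turn [ 0.002 -0.001 -0.001] shift cm [ 0.4  14.97 -0.79] | t 38.43 tcp [0.6533 0.2604 0.2017] F [-0.6  0.   0.2] w 0.999 zang -132.3 tilt 0.1
```

Emit:
{"op": "step_arm", "data": {
  "moves": [
    [[0,0,0,0.4,3,-0.7,100],[0,0,0,0.4,6,-0.7,100],[0,0,0,0.4,9,-0.7,100],[0,0,0,0.4,11,-0.7,100],[0,0,0,0.4,12.3,-0.7,100]]
  ]
}}

```text
time_s: 38.85
tcp_pos: [0.6538, 0.268, 0.0757]
ee_rot: [[-0.74, -0.002, -0.673], [0.673, -0.001, -0.74], [0.001, -1.0, 0.002]]
wrist_force: [-0.3, -0.7, 0.1]
gripper_width: 0.999
```

Emit:
{"op": "step_arm", "data": {
  "moves": [
    [[0,0,0,0,1,0,100],[0,0,0,0,2,0,90],[0,0,0,0,2.6,0,60],[0,0,0,0,2.6,0,30],[0,0,0,0,2.6,0,30]]
  ]
}}

```text
time_s: 39.27
tcp_pos: [0.6552, 0.2692, 0.0521]
ee_rot: [[-0.741, 0.001, -0.672], [0.672, 0.0, -0.741], [-0.001, -1.0, -0.001]]
wrist_force: [-0.3, -0.1, -0.7]
gripper_width: 0.781
```

Emit:
{"op": "step_arm", "data": {
  "moves": [
    [[0,0,0,0,0,0,30],[0,0,0,0,0,0,30],[0,0,0,0,0,0,30],[0,0,0,0,0,0,30],[0,0,0,0,0,0,30]]
  ]
}}

```text
time_s: 39.68
tcp_pos: [0.6551, 0.2692, 0.0525]
ee_rot: [[-0.741, 0.001, -0.672], [0.672, 0.0, -0.741], [-0.001, -1.0, -0.001]]
wrist_force: [-0.9, -1.3, 3.9]
gripper_width: 0.612
```

Emit:
{"op": "step_arm", "data": {
  "moves": [
    [[0,0,0,0,-2,0,30],[0,0,0,0,-6,0,30],[0,0,0,0,-10,0,30],[0,0,0,0,-14,0,30],[0,0,0,0,-18,0,30]]
  ]
}}

```text
time_s: 40.1
tcp_pos: [0.6542, 0.2689, 0.2326]
ee_rot: [[-0.741, -0.001, -0.672], [0.672, -0.0, -0.741], [0.001, -1.0, 0.001]]
wrist_force: [0.5, 0.6, -1.9]
gripper_width: 0.613
```

```bash
python3 -c "
from h import *
plan(W(-.055,0,.235),-132.2)"; python3 snap.py scene s26 200 60 200 150
```

```text
turn [-0.001 -0.     0.001] shift cm [-14.4   -0.22  45.19] | t 40.1 tcp [0.6542 0.2689 0.2326] F [ 0.5  0.6 -1.9] w 0.613 zang -132.2 tilt 0.05
```

View pics/s26.png

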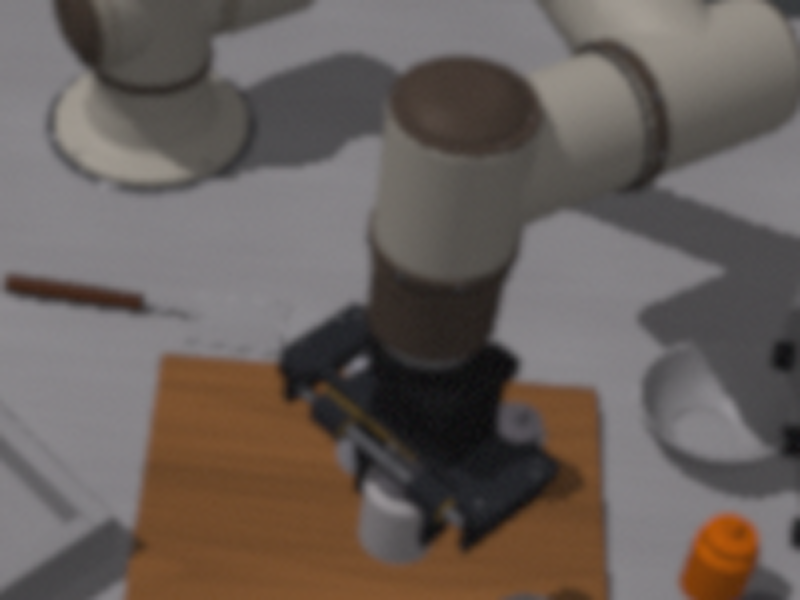

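Emit:
{"op": "step_arm", "data": {
  "moves": [
    [[0,0,0,-0.4,0,1.3,30],[0,0,0,-1.3,0,4,30],[0,0,0,-2.4,0,7.4,30],[0,0,0,-3.5,0,11,30],[0,0,0,-4.6,0,14.5,30]]
  ]
}}

```text
time_s: 40.57
tcp_pos: [0.5901, 0.1296, 0.2303]
ee_rot: [[-0.741, -0.001, -0.672], [0.672, -0.0, -0.741], [0.001, -1.0, 0.001]]
wrist_force: [0.8, -1.1, -0.6]
gripper_width: 0.617
```

Emit:
{"op": "step_arm", "data": {
  "moves": [
    [[0,0,0,-1.1,0,3.5,30],[0,0,0,-2.2,0,7,30],[0,0,0,-3.3,0,10.4,30],[0,0,0,-4.4,0,13.8,30],[0,0,0,-5.5,0,17.2,30]]
  ]
}}

```text
time_s: 40.98
tcp_pos: [0.5152, -0.0349, 0.2309]
ee_rot: [[-0.741, -0.0, -0.672], [0.672, 0.0, -0.741], [0.0, -1.0, -0.0]]
wrist_force: [0.4, -0.6, -1.1]
gripper_width: 0.614
```

Emit:
{"op": "step_arm", "data": {
  "moves": [
    [[0,0,0,-1.1,0,3.5,30],[0,0,0,-2.2,0,7,30],[0,0,0,-3.3,0,10.4,30],[0,0,0,-4.1,0,13,30],[0,0,0,-4.1,0,13,30]]
  ]
}}

```text
time_s: 41.4
tcp_pos: [0.4569, -0.1603, 0.2309]
ee_rot: [[-0.737, -0.001, -0.676], [0.676, 0.0, -0.737], [0.001, -1.0, 0.001]]
wrist_force: [0.4, -0.2, -1.4]
gripper_width: 0.616
```

```bash
python3 -c "
from h import *
plan(W(-.055,0,.053),-132.2)"
```

```text
turn [-0.001 -0.005  0.001] shift cm [-0.2  17.79  0.12] | t 41.4 tcp [ 0.4569 -0.1603  0.2309] F [ 0.4 -0.2 -1.4] w 0.616 zang -132.5 tilt 0.08
```

Emit:
{"op": "step_arm", "data": {
  "moves": [
    [[0,-0.005,0,-0.1,3,0,30],[0,-0.005,0,-0.1,6,0,30],[0,-0.005,0,-0.1,9,0,30],[0,-0.005,0,-0.1,12,0,30],[0,-0.005,0,-0.1,14,0,30]]
  ]
}}

```text
time_s: 41.82
tcp_pos: [0.4587, -0.1577, 0.0885]
ee_rot: [[-0.743, -0.003, -0.669], [0.669, 0.001, -0.743], [0.003, -1.0, 0.002]]
wrist_force: [0.3, 0.7, -1.8]
gripper_width: 0.616
```

Emit:
{"op": "step_arm", "data": {
  "moves": [
    [[0,0,0,0,1.2,0,30],[0,0,0,0,2.3,0,30],[0,0,0,0,3.1,0,30],[0,0,0,0,3.6,0,30],[0,0,0,0,3.8,0,30]]
  ]
}}

```text
time_s: 42.23
tcp_pos: [0.46, -0.1579, 0.0526]
ee_rot: [[-0.744, -0.001, -0.668], [0.668, 0.0, -0.744], [0.001, -1.0, 0.001]]
wrist_force: [-0.2, -0.4, -0.5]
gripper_width: 0.613
```

```bash
python3 -c "
from h import *
plan(W(-.055,0,.0505),-132.2)"; python3 snap.py scene s27 50 60 200 150
```

```text
turn [-0.001  0.005  0.001] shift cm [-0.1   0.21  0.53] | t 42.23 tcp [ 0.46   -0.1579  0.0526] F [-0.2 -0.4 -0.5] w 0.613 zang -131.9 tilt 0.06
```

View pics/s27.png

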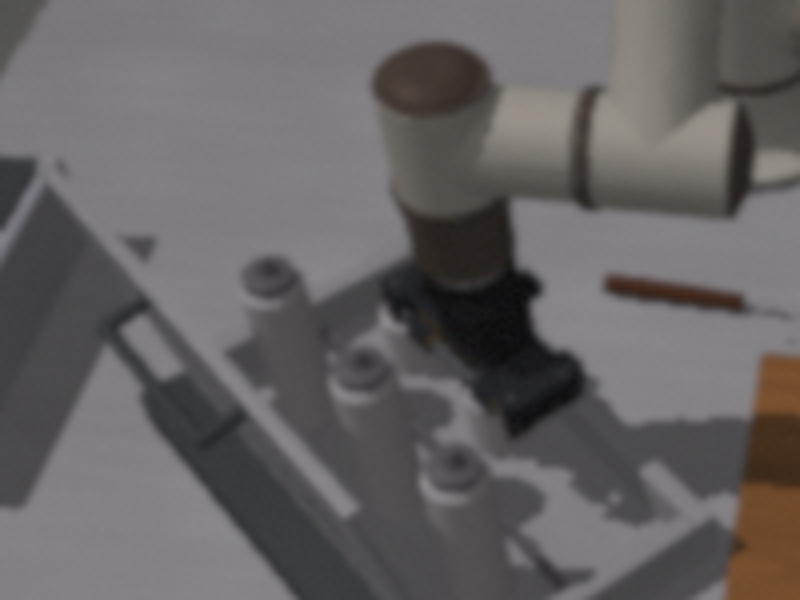

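Emit:
{"op": "step_arm", "data": {
  "moves": [
    [[0,0,0,0,0.15,0,30],[0,0,0,0,0.3,0,30],[0,0,0,0,0.3,0,30],[0,0,0,0,0.3,0,30],[0,0,0,0,0.3,0,30]]
  ]
}}

```text
time_s: 42.7
tcp_pos: [0.4605, -0.1581, 0.0507]
ee_rot: [[-0.744, 0.001, -0.668], [0.668, -0.0, -0.744], [-0.001, -1.0, -0.0]]
wrist_force: [-0.0, 0.1, -1.1]
gripper_width: 0.612
```

Emit:
{"op": "step_arm", "data": {
  "moves": [
    [[0,0,0,0,0,0,80],[0,0,0,0,0,0,90],[0,0,0,0,0,0,90],[0,0,0,0,0,0,90],[0,0,0,0,0,0,90]]
  ]
}}

```text
time_s: 43.12
tcp_pos: [0.4604, -0.1581, 0.0505]
ee_rot: [[-0.744, 0.0, -0.668], [0.668, -0.0, -0.744], [-0.0, -1.0, -0.0]]
wrist_force: [-0.2, -0.5, 0.5]
gripper_width: 0.87
```

Emit:
{"op": "step_arm", "data": {
  "moves": [
    [[0,0,0,0,-1,0,90],[0,0,0,0,-3,0,90],[0,0,0,0,-7,0,90],[0,0,0,0,-11,0,90],[0,0,0,0,-15,0,100]]
  ]
}}

```text
time_s: 43.53
tcp_pos: [0.4597, -0.1581, 0.2019]
ee_rot: [[-0.744, -0.001, -0.668], [0.668, -0.0, -0.744], [0.001, -1.0, 0.001]]
wrist_force: [1.2, -1.1, -0.3]
gripper_width: 0.929
```

```bash
python3 -c "
from h import *
plan([.441,.371,.24],-160)";  python3 snap.py scene s28; python3 snap.py scene s28z 50 60 200 150
```

```text
turn [-0.001  0.49   0.001] shift cm [ 36.75  -3.81 -38.12] | t 43.53 tcp [ 0.4597 -0.1581  0.2019] F [ 1.2 -1.1 -0.3] w 0.929 zang -131.9 tilt 0.06
```

View pics/s28.png

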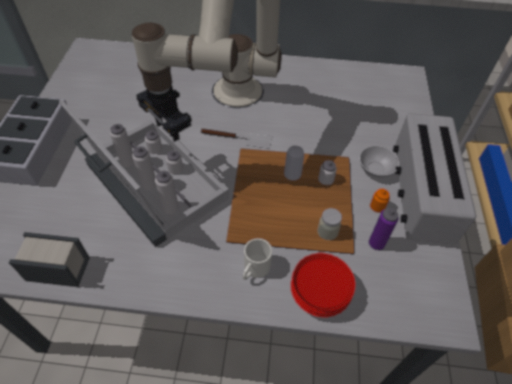

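View pics/s28z.png

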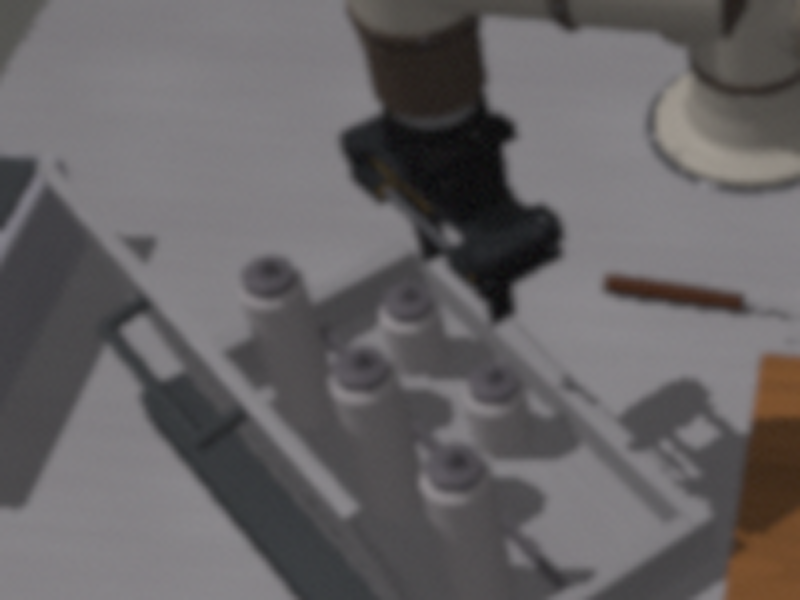

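Emit:
{"op": "step_arm", "data": {
  "moves": [
    [[0,0,0,1.3,-2,-1.3,100],[0,0,0,3.9,-3.5,-3.9,100],[0,0,0,6.5,-4,-6.6,100],[0,0,0,9.1,-4,-9.3,100],[0,0,0,11.7,-4,-12,100]]
  ]
}}

```text
time_s: 44.05
tcp_pos: [0.453, 0.0108, 0.2406]
ee_rot: [[-0.743, 0.001, -0.669], [0.669, 0.001, -0.743], [-0.0, -1.0, -0.001]]
wrist_force: [0.1, -0.1, 0.3]
gripper_width: 0.999
```

Emit:
{"op": "step_arm", "data": {
  "moves": [
    [[0,0.1,0,2.6,0,-2.7,100],[0,0.2,0,5.2,0,-5.4,100],[0,0.3,0,7.8,0,-8.1,100],[0,0.4,0,10.4,0,-10.8,100],[0,0.49,0,13,0,-13.5,100]]
  ]
}}

```text
time_s: 44.47
tcp_pos: [0.4462, 0.1984, 0.24]
ee_rot: [[-0.338, -0.0, -0.941], [0.941, -0.0, -0.338], [0.0, -1.0, 0.0]]
wrist_force: [0.9, 1.2, -0.6]
gripper_width: 0.999
```

```bash
python3 -c "
from h import *
plan([.441,.371,.24],-160)"
```

```text
turn [-0.    -0.005  0.   ] shift cm [16.42  0.   -5.34] | t 44.47 tcp [0.4462 0.1984 0.24  ] F [ 0.9  1.2 -0.6] w 0.999 zang -160.3 tilt 0.01
```

Emit:
{"op": "step_arm", "data": {
  "moves": [
    [[0,0,0,3.5,0,-1.1,100],[0,0,0,7,0,-2.2,100],[0,0,0,10.5,0,-3.3,100],[0,0,0,14,1,-4.4,100],[0,0,0,15.8,3,-5.1,100]]
  ]
}}

```text
time_s: 44.88
tcp_pos: [0.4414, 0.3673, 0.2117]
ee_rot: [[-0.345, 0.004, -0.939], [0.939, 0.005, -0.345], [0.003, -1.0, -0.006]]
wrist_force: [0.9, -0.2, 0.1]
gripper_width: 1.006
```

Emit:
{"op": "step_arm", "data": {
  "moves": [
    [[0,0,0,0,1,0,100],[0,0,0,0,1,0,100],[0,0,0,0,1,0,100],[0,0,0,0,1,0,100],[0,0,0,0,1,0,100]]
  ]
}}

```text
time_s: 45.3
tcp_pos: [0.4414, 0.362, 0.2016]
ee_rot: [[-0.341, 0.001, -0.94], [0.94, 0.002, -0.341], [0.001, -1.0, -0.002]]
wrist_force: [-0.1, -0.4, -0.2]
gripper_width: 0.997
```

```bash
python3 snap.py wrist w29; python3 snap.py scene s29 200 90 200 150;python3 -c "
from h import *
plan([.441,.371,.052],-160)"
```

```text
turn [ 0.002 -0.001  0.001] shift cm [ 0.83 14.96 -0.25] | t 45.4 tcp [0.4413 0.3621 0.2016] F [ 0.2 -1.3 -0.3] w 1.003 zang -160.1 tilt 0.12
```

View pics/w29.png

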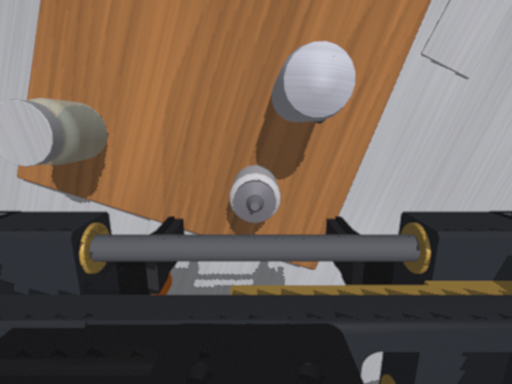

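View pics/s29.png

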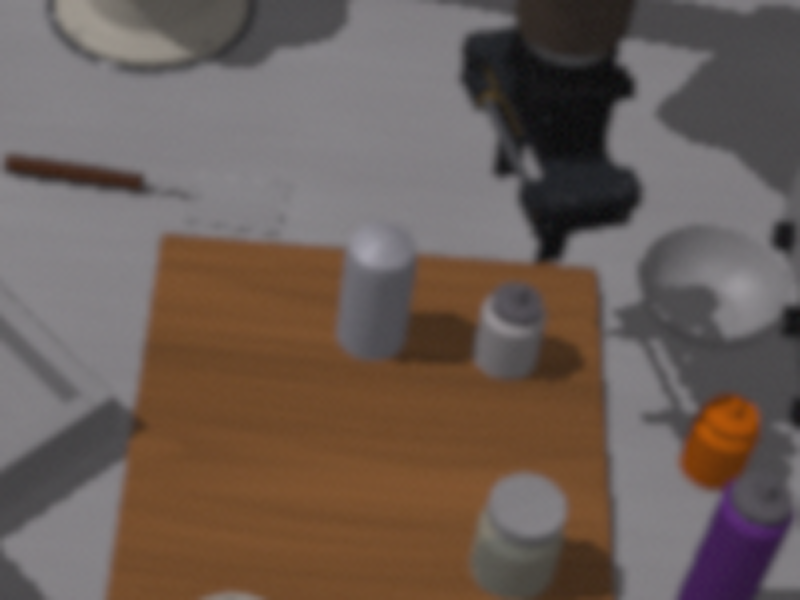

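```bash
python3 -c "
from h import *
from station import optics
c=optics.capture('wrist')
p=onz(c,255,204,.094);print(p)
plan([p[0],p[1],.052],-160)"
```

```text
[0.4394223  0.37076883 0.094     ]
turn [ 0.002 -0.001  0.001] shift cm [ 0.85 14.94 -0.1 ] | t 45.45 tcp [0.4412 0.3622 0.2014] F [ 0.3 -0.4  0.6] w 1.003 zang -160.1 tilt 0.11
```

Emit:
{"op": "step_arm", "data": {
  "moves": [
    [[0,0,0,0.8,3,-0.1,100],[0,0,0,0.8,6,-0.1,100],[0,0,0,0.8,9,-0.1,100],[0,0,0,0.8,11,-0.1,100],[0,0,0,0.8,12.3,-0.1,100]]
  ]
}}

```text
time_s: 45.87
tcp_pos: [0.4383, 0.3691, 0.0752]
ee_rot: [[-0.341, -0.002, -0.94], [0.94, -0.002, -0.341], [-0.002, -1.0, 0.003]]
wrist_force: [0.5, -0.8, 0.3]
gripper_width: 1.003
```

Emit:
{"op": "step_arm", "data": {
  "moves": [
    [[0,0,0,0,1,0,100],[0,0,0,0,2,0,90],[0,0,0,0,2.6,0,60],[0,0,0,0,2.6,0,30],[0,0,0,0,2.6,0,30]]
  ]
}}

```text
time_s: 46.28
tcp_pos: [0.4393, 0.3707, 0.0518]
ee_rot: [[-0.342, 0.001, -0.94], [0.94, 0.001, -0.342], [0.0, -1.0, -0.001]]
wrist_force: [-0.4, 0.3, 1.0]
gripper_width: 0.779
```

Emit:
{"op": "step_arm", "data": {
  "moves": [
    [[0,0,0,0,0,0,30],[0,0,0,0,0,0,30],[0,0,0,0,0,0,30],[0,0,0,0,0,0,30],[0,0,0,0,0,0,30]]
  ]
}}

```text
time_s: 46.7
tcp_pos: [0.4393, 0.3708, 0.0523]
ee_rot: [[-0.342, 0.001, -0.94], [0.94, 0.001, -0.342], [0.001, -1.0, -0.001]]
wrist_force: [-1.0, 0.4, 5.2]
gripper_width: 0.616
```

Emit:
{"op": "step_arm", "data": {
  "moves": [
    [[0,0,0,0,-2,0,30],[0,0,0,0,-6,0,30],[0,0,0,0,-10,0,30],[0,0,0,0,-14,0,30],[0,0,0,0,-18,0,30]]
  ]
}}

```text
time_s: 47.12
tcp_pos: [0.4385, 0.3699, 0.2327]
ee_rot: [[-0.342, -0.001, -0.94], [0.94, -0.001, -0.342], [-0.0, -1.0, 0.001]]
wrist_force: [0.6, -0.5, -0.6]
gripper_width: 0.612
```

```bash
python3 -c "
from h import *
plan(W(-.055,.13,.25),-132.2)"; python3 snap.py scene s30 200 60 200 150
```

```text
turn [-0.001 -0.485 -0.   ] shift cm [-44.61  -1.71   4.94] | t 47.12 tcp [0.4385 0.3699 0.2327] F [ 0.6 -0.5 -0.6] w 0.612 zang -160.0 tilt 0.06
```

View pics/s30.png

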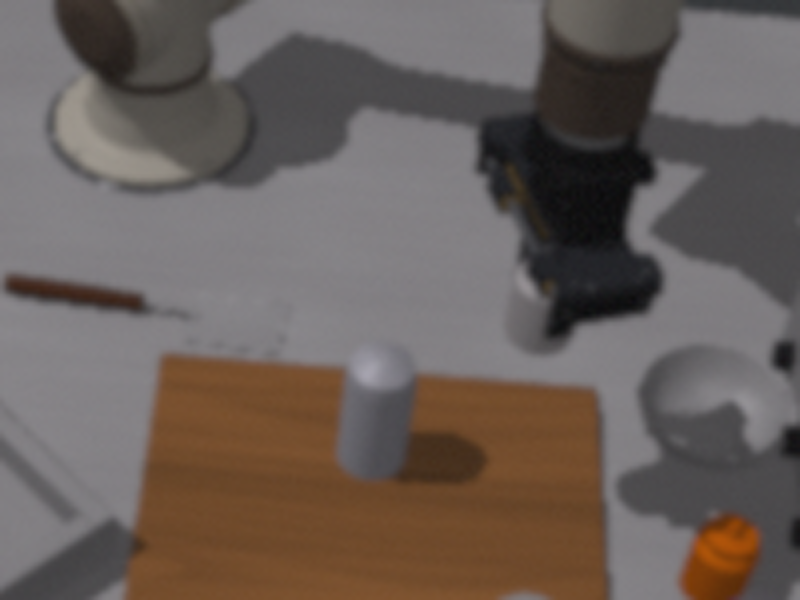

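Emit:
{"op": "step_arm", "data": {
  "moves": [
    [[0,-0.05,0,-1.3,-0.3,0.1,30],[0,-0.12,0,-4,-0.6,0.4,30],[0,-0.2,0,-7.5,-1,0.8,30],[0,-0.28,0,-11.1,-1,1.2,30],[0,-0.36,0,-14.7,-1,1.6,30]]
  ]
}}

```text
time_s: 47.58
tcp_pos: [0.4739, 0.2255, 0.2409]
ee_rot: [[-0.655, -0.0, -0.756], [0.756, 0.0, -0.655], [0.0, -1.0, 0.0]]
wrist_force: [0.9, 0.4, -0.4]
gripper_width: 0.614
```

```bash
python3 -c "
from h import *
plan(W(-.055,.13,.25),-132.2)"
```

```text
turn [-0.   -0.12  0.  ] shift cm [-26.67  -0.92  13.77] | t 47.58 tcp [0.4739 0.2255 0.2409] F [ 0.9  0.4 -0.4] w 0.614 zang -139.1 tilt 0.02
```

Emit:
{"op": "step_arm", "data": {
  "moves": [
    [[0,-0.06,0,-3.2,0,1.6,30],[0,-0.12,0,-6.4,0,3.3,30],[0,-0.12,0,-9.6,0,5,30],[0,-0.12,0,-12.8,0,6.6,30],[0,-0.12,0,-16,0,8.3,30]]
  ]
}}

```text
time_s: 48.0
tcp_pos: [0.5151, 0.0496, 0.2408]
ee_rot: [[-0.737, -0.001, -0.675], [0.675, 0.0, -0.737], [0.001, -1.0, 0.0]]
wrist_force: [0.3, 0.7, -1.8]
gripper_width: 0.612
```

```bash
python3 -c "
from h import *
plan(W(-.055,.13,.25),-132.2)"
```

```text
turn [-0.    -0.005  0.001] shift cm [-10.    -0.93   6.56] | t 48.0 tcp [0.5151 0.0496 0.2408] F [ 0.3  0.7 -1.8] w 0.612 zang -132.5 tilt 0.03
```

Emit:
{"op": "step_arm", "data": {
  "moves": [
    [[0,0,0,-3,0,2,30],[0,0,0,-6,0,4,30],[0,0,0,-8.6,0,5.7,30],[0,0,0,-9.5,0,6.3,30],[0,0,0,-9.5,0,6.3,30]]
  ]
}}

```text
time_s: 48.42
tcp_pos: [0.5428, -0.0615, 0.2403]
ee_rot: [[-0.734, -0.002, -0.679], [0.679, -0.0, -0.734], [0.001, -1.0, 0.001]]
wrist_force: [-0.0, 0.2, -1.7]
gripper_width: 0.608
```

```bash
python3 -c "
from h import *
plan(W(-.055,.13,.053),-132.2)"
```

```text
turn [-0.001 -0.009  0.001] shift cm [-0.48 18.73  0.21] | t 48.42 tcp [ 0.5428 -0.0615  0.2403] F [-0.   0.2 -1.7] w 0.608 zang -132.7 tilt 0.09
```

Emit:
{"op": "step_arm", "data": {
  "moves": [
    [[0,-0.005,0,-0.3,3,0.2,30],[0,-0.005,0,-0.3,6,0.2,30],[0,-0.005,0,-0.3,9,0.2,30],[0,-0.005,0,-0.3,12,0.2,30],[0,-0.005,0,-0.3,15,0.2,30]]
  ]
}}

```text
time_s: 48.83
tcp_pos: [0.5433, -0.0615, 0.0901]
ee_rot: [[-0.741, 0.0, -0.671], [0.671, 0.0, -0.741], [0.0, -1.0, -0.001]]
wrist_force: [-0.1, -1.0, -1.3]
gripper_width: 0.614
```

Emit:
{"op": "step_arm", "data": {
  "moves": [
    [[0,0,0,0,1.2,0,30],[0,0,0,0,2.3,0,30],[0,0,0,0,3.1,0,30],[0,0,0,0,3.5,0,30],[0,0,0,0,3.7,0,30]]
  ]
}}

```text
time_s: 49.25
tcp_pos: [0.5436, -0.0621, 0.0539]
ee_rot: [[-0.741, -0.001, -0.671], [0.671, -0.0, -0.741], [0.0, -1.0, 0.0]]
wrist_force: [0.5, -0.7, -0.3]
gripper_width: 0.611
```

```bash
python3 -c "
from h import *
plan(W(-.055,.13,.0503),-132.2)"; python3 snap.py scene s31 50 60 200 150
```

```text
turn [-0.     0.001  0.   ] shift cm [-0.35  0.36  0.24] | t 49.25 tcp [ 0.5436 -0.0621  0.0539] F [ 0.5 -0.7 -0.3] w 0.611 zang -132.2 tilt 0.03
```

View pics/s31.png

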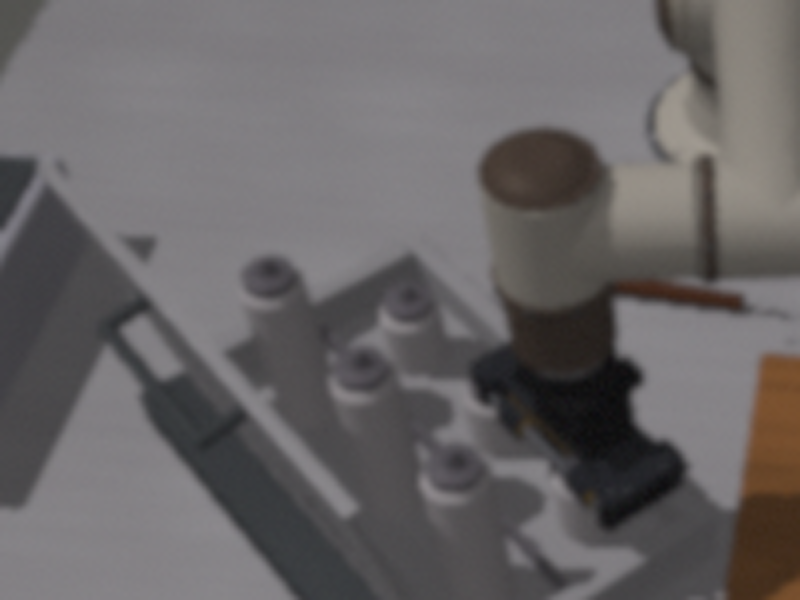

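Emit:
{"op": "step_arm", "data": {
  "moves": [
    [[0,0,0,0,0.15,0,30],[0,0,0,0,0.3,0,30],[0,0,0,0,0.4,0,30],[0,0,0,0,0.4,0,30],[0,0,0,0,0.4,0,30]]
  ]
}}

```text
time_s: 49.72
tcp_pos: [0.5438, -0.0628, 0.0506]
ee_rot: [[-0.741, 0.0, -0.672], [0.672, 0.0, -0.741], [-0.0, -1.0, -0.0]]
wrist_force: [-0.2, -0.6, -1.6]
gripper_width: 0.614
```

Emit:
{"op": "step_arm", "data": {
  "moves": [
    [[0,0,0,0,0,0,80],[0,0,0,0,0,0,90],[0,0,0,0,0,0,90],[0,0,0,0,0,0,90],[0,0,0,0,0,0,90]]
  ]
}}

```text
time_s: 50.13
tcp_pos: [0.5438, -0.0628, 0.0505]
ee_rot: [[-0.741, 0.0, -0.672], [0.672, 0.0, -0.741], [-0.0, -1.0, -0.0]]
wrist_force: [0.4, -1.1, 0.3]
gripper_width: 0.869
```

Emit:
{"op": "step_arm", "data": {
  "moves": [
    [[0,0,0,0,-1,0,90],[0,0,0,0,-3,0,90],[0,0,0,0,-7,0,90],[0,0,0,0,-11,0,90],[0,0,0,0,-15,0,90]]
  ]
}}

```text
time_s: 50.55
tcp_pos: [0.5433, -0.063, 0.2027]
ee_rot: [[-0.741, -0.0, -0.672], [0.672, -0.0, -0.741], [-0.0, -1.0, 0.0]]
wrist_force: [1.4, 0.5, -0.4]
gripper_width: 0.904
```

Emit:
{"op": "step_arm", "data": {
  "moves": [
    [[0,0,0,2,-2,-2,90],[0,0,0,4,-4,-4,90],[0,0,0,6,-6,-6,90],[0,0,0,8,-8,-8,90],[0,0,0,10,-8,-10,90]]
  ]
}}

```text
time_s: 50.97
tcp_pos: [0.5385, 0.0799, 0.2863]
ee_rot: [[-0.741, 0.01, -0.672], [0.672, 0.002, -0.741], [-0.006, -1.0, -0.008]]
wrist_force: [0.5, 0.5, 0.4]
gripper_width: 0.905
```

```bash
python3 snap.py scene s32; python3 snap.py scene s32z 50 60 200 150; python3 snap.py top t32 250 100 250 250
```

```text
(no output)
```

View pics/s32.png

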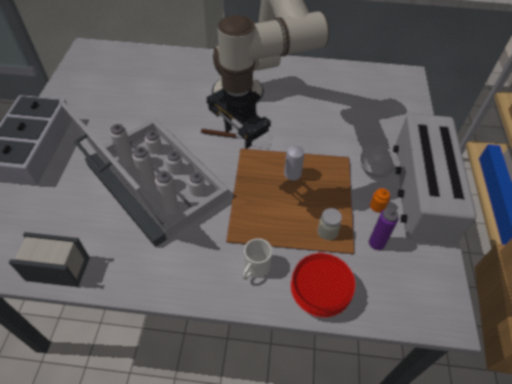

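View pics/s32z.png

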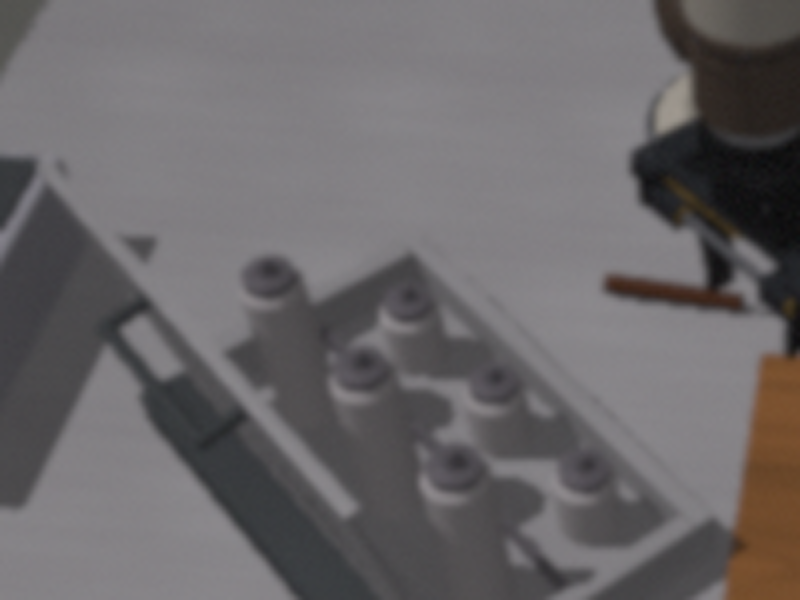

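View pics/t32.png

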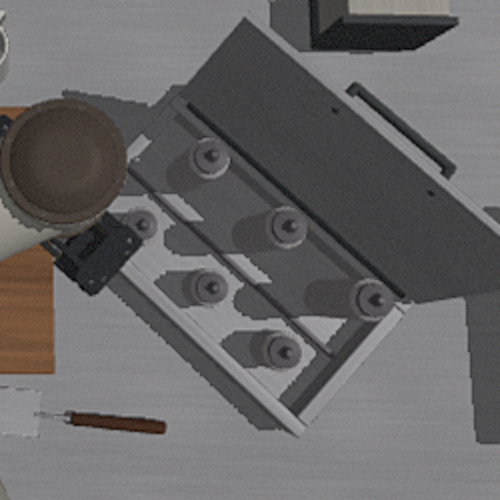

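```bash
python3 -c "
from h import *
from station import optics,r
S=optics.capture('scene');T=optics.capture('top')
t=lambda u,v:(u/2+250-.25,v/2+100-.25); s=lambda u,v:(u/4+50-.4,v/4+60-.4)
for n,a,b in [('t',(376,299),(270,268)),('t',(290,226),(365,360)),('t',(212,155),(457,457)),('s',(285,351),(410,297)),('s',(211,287),(497,376)),('s',(143,224),(588,463))]:
  p,e=tri(T,t(*a),S,s(*b));q=p[:2]-O;print(n,'x',(q@ex).round(3),'y',(q@ey).round(3),'z',p[2].round(3),e.round(4))
for z in (.27,.29,.30):
  q=onz(T,*t(248,12),z)[:2]-O;print('lid corner top',z,q@ex,q@ey)
for a in (1.6,1.68,1.75):
  x,z=.122-.245*np.cos(a),.057+.245*np.sin(a);p=W(x,.22,z);print(a,x,z,'pred crop px',(proj(T,p)-[250,100])*2+.5,(proj(T,W(x,-.22,z))-[250,100]), 'scene',proj(S,W(x,-.22,z)),proj(S,p))
s_=r.sense();print(s_['time_s'],np.abs(s_['joint_velocities']).max(),s_['wrist_force'])
"
```

```text
t x 0.052 y -0.13 z 0.183 0.0006
t x 0.048 y 0.004 z 0.182 0.0027
t x 0.05 y 0.134 z 0.184 0.0022
s x -0.055 y -0.119 z 0.088 0.0016
s x -0.059 y 0.008 z 0.09 0.0014
s x -0.06 y 0.134 z 0.09 0.0044
lid corner top 0.27 0.18226763036894342 0.2214017292553487
lid corner top 0.29 0.17200370493859848 0.22082925746609186
lid corner top 0.3 0.1668717422234261 0.22054302157146352
1.6 0.12915388296381575 0.3018955327451688 pred crop px [227.14884412  34.85586363] [271.55623704 152.97876798] scene [70.19711324 93.85634934] [149.62707386 179.60265524]
1.68 0.14870175429876842 0.3005405845385286 pred crop px [238.08309263  23.24962931] [276.70888491 146.18726574] scene [64.3651701  96.94210136] [143.25562352 183.77088926]
1.75 0.16567028363412556 0.29807655698411456 pred crop px [247.15053079  13.6726427 ] [280.6980128  140.34428764] scene [59.3983854  99.97731309] [137.75933667 187.73890268]
51.2167 1.1458934649842223 [ 0.155072   -0.64251434  0.2082657 ]
```

Everything checks out: the lid's free-edge corner appears at (248,12), against a predicted (247,14) for 1.75 rad. I'll let the arm settle and hand in.

Emit:
{"op": "step_arm", "data": {
  "moves": [
    [[0,0,0,0,0,0,90],[0,0,0,0,0,0,90],[0,0,0,0,0,0,90],[0,0,0,0,0,0,90],[0,0,0,0,0,0,90]]
  ]
}}

```text
time_s: 51.63
tcp_pos: [0.5369, 0.078, 0.2802]
ee_rot: [[-0.74, -0.0, -0.673], [0.673, -0.0, -0.74], [0.0, -1.0, 0.0]]
wrist_force: [0.9, -0.3, 0.4]
gripper_width: 0.904
```

```bash
python3 -c "
from station import r
print(r.finish_job())"
```

```text
the job is handed in; nothing more can be done
None
```

The job is handed in at about 52 s. I swung the lid open by its bar until it met the stop. Then I stood the three tall bottles in the back row, and after them the three short ones in the front row. Only three short bottles were present.

**Last checks, measured in the images in the well frame:**
- **Tall bottles:** x is 0.048 to 0.052 m, y is -0.130, 0.004 and 0.134 m, all inside the allowed range.
- **Short bottles:** x is -0.055 to -0.060 m, y is -0.119, 0.008 and 0.134 m, all inside the allowed range.
- **Upright:** all six look upright in both camera views. I did not measure their tilt.
- **Lid:** its free-edge corner appears within about 2 px of where 1.75 rad predicts in the enlarged top view.
- **Other things:** the shaker, jar and mug look unmoved, and the gripper was clear of everything.

**What disagreed:**
- **Nozzle tips:** triangulated heights came out 7 to 10 mm low, for the bottles on the board and in the well alike. I think the point I picked lies below the nozzle tip.
- **Camera fit:** the two cameras disagreed by up to about 4 mm, well inside the margins.
- **Lid bar:** it sat about 10 mm higher in the jaws than I assumed, which gave a side load of about 18 N early in the swing until I corrected the path.

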